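# Set out the stacked tube blocks on their instruments

### The arm

A 6-joint arm with a two-finger parallel gripper is mounted at the origin on the work surface. World frame = base frame: x ahead of the robot, y to its left, z up, the work surface at z = 0. Lengths are in m, angles in rad, forces in N, time in s.
With the tool pointing down it reaches from about 0.275 to 0.775 m from the base axis. Payload 14.6 kg.
Tool frame: the origin (TCP) lies midway between the tips of the shut fingers; the grasp point (between the pads) lies 19 mm behind it; z points along the fingers, x is the direction in which the jaws open and shut, and the axes are right-handed (so a half turn about z gives the same grasp; the last joint's range is limited). The gripper opens to 85 mm and grips with 20 to 120 N. Pads are 22 mm wide; open, the fingers measure 114 mm over their backs; the gripper's body (76 mm by 85 mm) begins 54 mm behind the grasp point. The pads swing forward as they close: fully open they stand 13 mm farther back than shut.
Start: joints at [-1.266, 0.263, -0.048, 1.259, 0, 1.415], TCP at [0.233, -0.47, 0.231] pointing down, gripper open.
Joint ranges: [-2.65, 2.65], [-0.89, 1.7], [-1.18, 1.37], [-2.13, 2.11], [-1.35, 1.29], [-3.14, 3.14]. Speed limits (rad/s): [1.89, 1.89, 2.57, 2.79, 3.14, 3.14].

### API

Orientations are given as a unit quaternion [x, y, z, w].
In Python, from workcell import arm gives the robot as it stands.
- The arm moves only by the shell command python3 -m inch 'ROWS' [FORCE]. ROWS is JSON, a list of rows, each an object of numbers: "gripper": the opening in per cent of the stroke, from 0 (shut) to 100 (fully open); "dx", "dy", "dz": the shift along the tool's x, y, z in m; "roll": the turn about the tool's z in degrees. In form: [{"gripper": .., "dx": .., "dy": .., "dz": .., "roll": ..}, ...]. A call has exactly 5 rows; each row is the pose to reach, as a shift and turn from the pose commanded when the call began, along the tool's axes at that moment; what a row does not reach only later rows make up. A row lasts 1/12 s, in which the tool goes at most 41.7 mm and 7.16 degrees, less where a joint would pass 70% of its speed; a pose out of reach is approached as far as the arm can. A call with a gripper value outside its range is refused whole. The fingers move at their own pace and stop on an object; FORCE is the grip in N (left out, the last holds). Time passes only in rows, so rows that repeat a pose let the fingers close, or fill a call up. It gives the time, the measured TCP pose, the force and the opening at its end, in the units of the state.
- arm.get_state(): the state, without advancing time (a new reading comes with each control period).
- arm.get_image(name): name is "scene" or "top" or "wrist"; returns the picture (480x640x3 uint8, red, green, blue); there is no depth.
- arm.camera_model(name): a dict with "vfov" (degrees; the focal length in pixels is half the picture's height over the tangent of half this angle, whatever the lens; pixels are square), "cx", "cy" (the principal point, pixels), "origin" and "orientation" of the camera in the world. Camera axes: x right, y up, looking along -z (the intrinsics and any distortion apply to the point x, -y, -z); pixel columns grow to the right and rows downward; lengths in m; the calibration is good to about 2 mm. A picture is of the moment at which its call begins: read the wrist's pose just before it. camera_model takes no time and is no camera call; for the wrist camera it gives the pose at the moment of the call.
- arm.hand_in(): hands the job in, once; it reports no verdict.
The state is a dict: "clock": time; "q": joint angles; "qvel": joint speeds; "effort": joint torques, N m; "tcp_pos": TCP position; "eef_rot": TCP orientation; "wrist_force": force on the tool from outside, world axes, zero at the start; "wrist_torque": the same for the moment, N m; "finger_gap": finger opening in m.
Only numpy, scipy, OpenCV 4.12 (cv2) and the standard library are available. Lean on these libraries where they do the work, as an engineer would, in place of code of your own. Each camera call takes 0.05 s, during which the arm holds its last target.

### The job

Take the stack of metalware apart from the top down and set the bench up for the enzyme practical: the round weighing pot goes on the balance pan, the smallest tube block on the cold plate, the middle-sized one on the shaker's ribbed mat and the largest on the hotplate. Set each piece down upright, without dropping it, in the middle of its plate, with the blocks square to the instrument's sides (either way round). Leave the conical flask and the blue-capped bottle standing where they are.

Things in the scene. Friction and masses are not known exactly. Their poses are not given: they have to be found in the camera images.
- pot_mid (a point): Weighing pot, on top of the stack: round stainless pot with a flat lid and a small knob, 30 mm in diameter (31 mm at the lid rim, which lies 29 to 34 mm above its underside), 40 mm high with the 10 mm wide, 6 mm high knob, 70 g. Point on its axis, half-way up, 20 mm above its underside; z up.
- block_s_mid (a point): Smallest tube block in the stack: plain solid aluminium, rectangular, 38 mm (its x, short side) x 56 mm (its y, long side) x 26 mm high, 110 g, 15 holes of 7 mm in 3 rows sunk in its top. Point at its centre, half-way up, 13 mm above its underside; z up. It lies on the middle-sized block, under the pot.
- block_m_mid (a point): Middle-sized tube block in the stack: plain solid aluminium, rectangular, 50 mm (its x, short side) x 76 mm (its y, long side) x 36 mm high, 250 g, 15 holes of 11 mm in 3 rows sunk in its top. Point at its centre, half-way up, 18 mm above its underside; z up. It lies on the largest block.
- block_l_mid (a point): Largest tube block in the stack: plain solid aluminium, rectangular, 64 mm (its x, short side) x 96 mm (its y, long side) x 42 mm high, 450 g, 8 holes of 17 mm in 2 rows sunk in its top. Point at its centre, half-way up, 21 mm above its underside; z up. It stands on the bench at the bottom of the stack. The four pieces lie loose on one another, roughly centred and turned a little against one another; masses vary by up to 30 %.
- balance_top (a point): Compact balance: low white case with a round stainless pan of 100 mm diameter and a long display in front. Fixed to the bench; case 124 mm wide (y) and reaching 95 mm in front (-x, control panel side) and 62 mm behind this point. Point at the centre of the top face of the plate, 55 mm above the bench; z up, x and y along the sides of the instrument and of its plate.
- coldplate_top (a point): Cold plate: off-white case with vent slots in its sides; bare aluminium square plate 96 x 96 mm, in a black collar that lies 8 mm lower; black control panel. Fixed to the bench; case 124 mm wide (y) and reaching 95 mm in front (-x, control panel side) and 62 mm behind this point. Point at the centre of the top face of the plate, 70 mm above the bench; z up, x and y along the sides of the instrument and of its plate.
- shaker_top (a point): Orbital shaker: white case; square platform 112 x 112 mm covered with a black ribbed rubber mat 104 x 104 mm. It does not move. The point lies on the top of the mat. Fixed to the bench; case 124 mm wide (y) and reaching 95 mm in front (-x, control panel side) and 62 mm behind this point. Point at the centre of the top face of the plate, 80 mm above the bench; z up, x and y along the sides of the instrument and of its plate.
- hotplate_top (a point): Hotplate stirrer: grey case with two black dials in front; smooth white ceramic square plate 112 x 112 mm on a stem. Fixed to the bench; case 124 mm wide (y) and reaching 95 mm in front (-x, control panel side) and 62 mm behind this point. Point at the centre of the top face of the plate, 85 mm above the bench; z up, x and y along the sides of the instrument and of its plate.
- flask_mid (a point): Bystander: loose conical glass flask with a dark stopper, 64 mm diameter at the foot, 104 mm high. Point on its axis, half-way up; z up.
- bottle_mid (a point): Bystander: loose small glass bottle with a blue cap and a paper label, 56 mm diameter, 104 mm high. Point on its axis, half-way up; z up.
Not all that is in view belongs to the job. Leave any orange or red look-alike of the part that bears block_l_mid alone.

How it is judged:
By the outcome, as a careful person would: the job done as asked, in the order asked, and still so for the second after the job is handed in, with the robot touching nothing.
It also fails if it takes over 112 s, if anything falls off the work surface, if the arm or the gripper's body presses on something with over 40 N, if the wrist force passes 120 N, or if a joint passes its speed limit or range.

## Working session

There is one attempt and no reset: what is moved stays moved. The work goes in short steps, Python scripts to look and compute and a shell command to move; the robot and the scene stay as the last step left them, time stands still between calls to the robot, and variables do not carry over. Pictures are saved under pics/ and viewed, and the job is handed in when it is done.

```bash
ls; mkdir -p pics
python3 - <<'E'
from workcell import arm
import cv2
for n in ("scene","top","wrist"):
    im=arm.get_image(n); cv2.imwrite(f"pics/{n}0.png",im[:,:,::-1]); print(n,arm.camera_model(n))
print(arm.get_state())
E
```

```text
pics
scene {'vfov': 43.05927250705245, 'cx': 311.9806141791273, 'cy': 233.0467739168645, 'origin': array([ 1.09982415, -0.80315586,  0.8120846 ]), 'orientation': array([0.44029281, 0.15671348, 0.27634841, 0.83977061])}
top {'vfov': 45.982181956693665, 'cx': 317.51606586203974, 'cy': 242.72384451033113, 'origin': array([0.37731257, 0.01409598, 1.29277452]), 'orientation': array([-0.04074099,  0.02586544,  0.71251532, -0.69999505])}
wrist {'vfov': 61.73571887645718, 'cx': 324.89856552107995, 'cy': 241.94625736446233, 'origin': array([ 0.29658301, -0.43815669,  0.37422006]), 'orientation': array([-0.1217126 ,  0.07522316, -0.52201608,  0.84084882])}
{'clock': 0.15, 'q': array([-1.26631981e+00,  2.63422067e-01, -4.87586070e-02,  1.25941624e+00,
       -1.54208987e-06,  1.41551544e+00]), 'qvel': array([ 7.29223244e-04, -1.46489665e-03,  3.58423468e-03, -1.40312690e-03,
       -1.57519657e-03, -1.51418049e-05]), 'effort': array([ 2.17340479e-03, -6.37826657e+01,  3.84645975e+01,  1.05672967e-02,
       -1.15160747e-04,  1.90936078e-05]), 'tcp_pos': array([ 0.232901  , -0.47028634,  0.23094284]), 'eef_rot': array([ 8.49626529e-01, -5.27384680e-01, -3.03862922e-04, -2.60584626e-04]), 'wrist_force': array([ 0.44101215, -0.09578998,  0.25453422]), 'wrist_torque': array([-0.02825983,  0.03735346, -0.04284334]), 'finger_gap': 0.08535940084436659}
```

View pics/scene0.png

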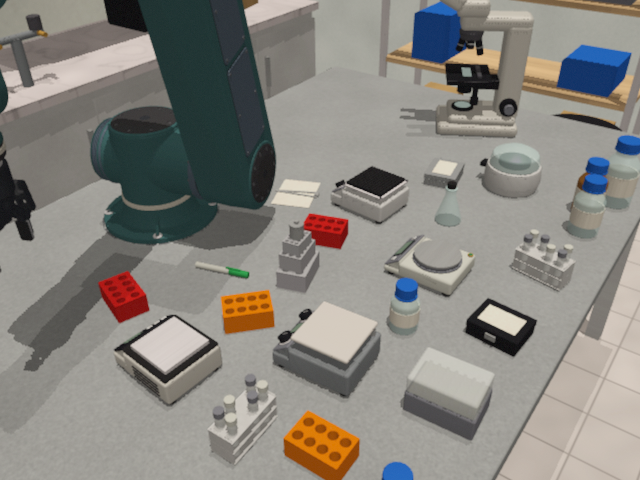

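View pics/top0.png

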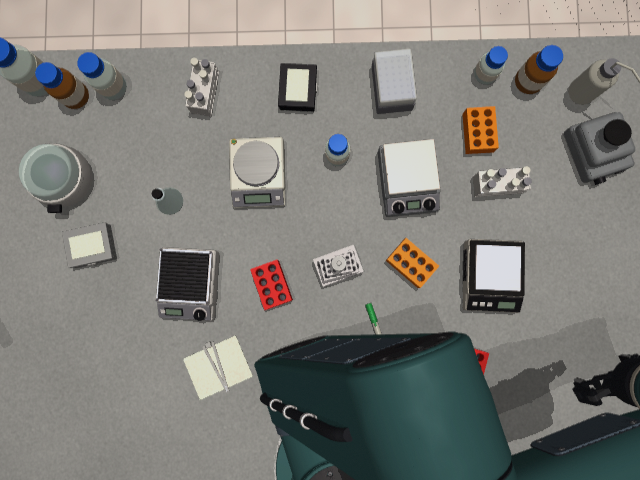

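View pics/wrist0.png

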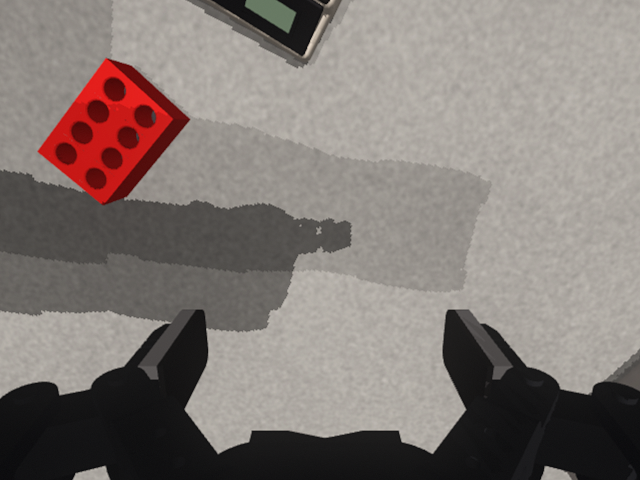

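```bash
cat > h.py <<'E'
import numpy as np, cv2
from scipy.spatial.transform import Rotation as R
def ray(m,u,v):
    f=240/np.tan(np.radians(m['vfov'])/2)
    d=R.from_quat(m['orientation']).apply([(u-m['cx'])/f,-(v-m['cy'])/f,-1]); return np.array(m['origin']),d
def pt(m,u,v,z):
    o,d=ray(m,u,v); return o+d*(z-o[2])/d[2]
def proj(m,p):
    f=240/np.tan(np.radians(m['vfov'])/2)
    c=R.from_quat(m['orientation']).inv().apply(np.atleast_2d(p)-m['origin'])
    return np.c_[m['cx']+f*c[:,0]/-c[:,2], m['cy']-f*c[:,1]/-c[:,2]]
def crop(im,u0,v0,w,h,k,name):
    c=cv2.resize(im[v0:v0+h,u0:u0+w],None,fx=k,fy=k,interpolation=cv2.INTER_CUBIC)
    for i in range(0,w,10):
        cv2.putText(c,str(u0+i),(i*k,8),0,.3,(255,255,0),1); cv2.line(c,(i*k,10),(i*k,14),(255,255,0),1)
    for i in range(0,h,10):
        cv2.putText(c,str(v0+i),(0,i*k+3),0,.3,(255,255,0),1); cv2.line(c,(20,i*k),(24,i*k),(255,255,0),1)
    cv2.imwrite(name,c)
E
python3 - <<'E'
from h import *
im=cv2.imread("pics/top0.png")
crop(im,300,230,80,60,10,"pics/c_stack.png")
crop(im,370,130,80,90,6,"pics/c_hot.png")
crop(im,220,130,80,90,6,"pics/c_bal.png")
crop(im,150,240,80,90,6,"pics/c_shk.png")
crop(im,455,230,80,90,6,"pics/c_cold.png")
def h(a,b): return np.hstack([cv2.imread(a),cv2.imread(b)])
for n,a,b in(("A","c_hot","c_bal"),("B","c_shk","c_cold")):
    i=h(f"pics/{a}.png",f"pics/{b}.png"); cv2.imwrite(f"pics/{n}.png",cv2.resize(i,(800,450)))
E
```

```text
(no output)
```

View pics/c_stack.png

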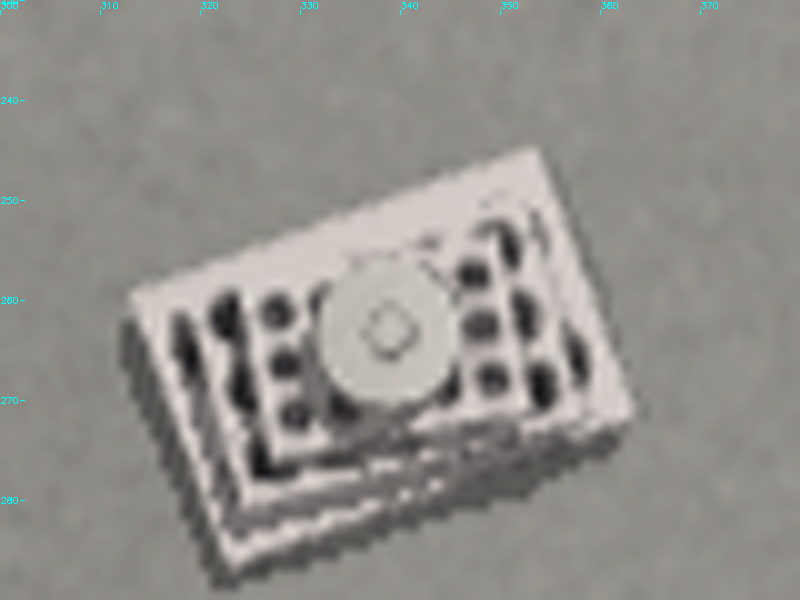

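View pics/A.png

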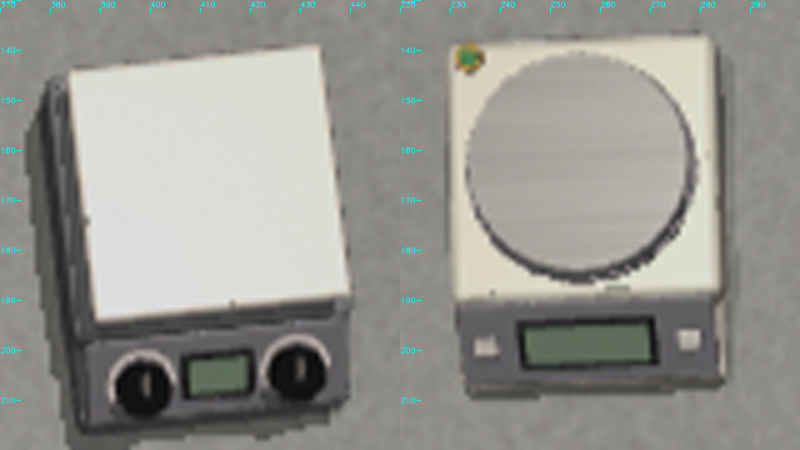

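View pics/B.png

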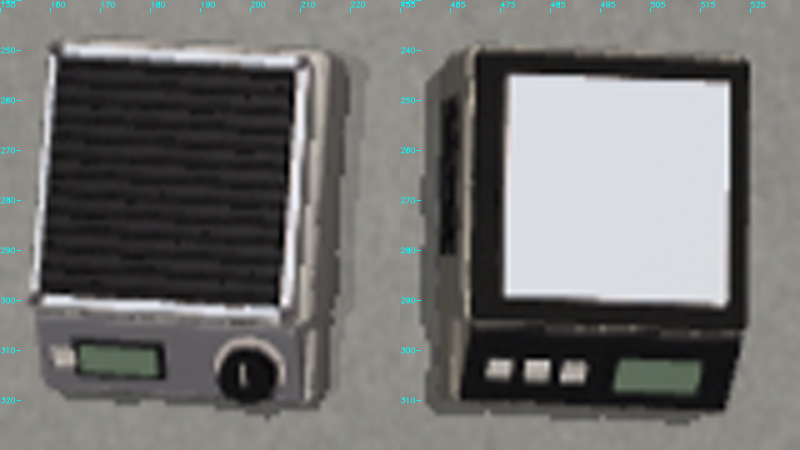

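Run:
```python
from h import *
from workcell import arm
m=arm.camera_model("top"); ms=arm.camera_model("scene")
def quad(n,q,z):
    P=np.array([pt(m,u,v,z) for u,v in q])[:,:2]
    L=[np.linalg.norm(P[i]-P[(i+1)%4])*1000 for i in range(4)]
    a=P[1]-P[0];b=P[2]-P[1];c=P[2]-P[3];d=P[3]-P[0]
    ang=[np.degrees(np.arctan2(*e[::-1])) for e in (a,c,b,d)]
    print(n,P.mean(0).round(4),np.round(L,1),np.round(ang,2))
quad("hot",[(383.8,144.4),(434,139.2),(440,188.8),(389.6,194)],.085)
quad("cold",[(476.2,244.8),(521,246.4),(520.4,291),(475.8,289.4)],.07)
quad("mat",[(161.6,251.2),(209.2,254),(206,301.2),(158.4,298.8)],.08)
quad("plat",[(161.2,249.2),(211.6,252.8),(206.4,302.4),(156.8,300)],.08)
quad("balcase",[(230,138.5),(282.5,137),(284,190),(231,190.5)],.04)
print("pan",pt(m,256,162.6,.055)); print("pan r",pt(m,278.6,162.6,.055)[1]-pt(m,233.2,162.6,.055)[1])
print("pot knob",pt(m,338.7,263.2,.144), "lid",pt(m,338.5,263,.138))
quad("L?",[(313,260),(353.8,245),(363.5,271.5),(322.5,287)],.042)
print("flask foot",pt(m,169,201,0), "bottle cap",pt(m,338,145,.104))
print(proj(ms,[[0.3,0,0.1]]))
```

```text
hot [ 0.6536 -0.1684] [109.5 109.8 109.  109.9] [ -85.25  -85.21 -175.33 -175.06]
cold [ 0.4317 -0.3486] [95.9 95.8 94.8 96. ] [-93.14 -93.03 176.36 177.03]
mat [0.4252 0.3279] [103.8 101.5 102.9 102.6] [-94.41 -93.8  176.19 176.67]
plat [0.4256 0.3274] [110.  106.9 107.2 109.6] [-95.13 -93.68 174.05 175.57]
balcase [0.6775 0.1736] [119.5 121.9 119.6 119.8] [ -89.64  -90.65 -179.04 -179.04]
pan [0.67685856 0.1736015  0.055     ]
pan r -0.10165601631821755
pot knob [ 0.44352285 -0.004962    0.144     ] lid [ 0.44428483 -0.00466161  0.138     ]
L? [ 0.4436 -0.0054] [96.4 62.4 96.7 63.2] [ -70.81  -70.33 -161.27 -161.56]
flask foot [0.60368836 0.38410988 0.        ] bottle cap [ 0.69956567 -0.00925468  0.104     ]
[[247.68409068 213.98720745]]
```

```bash
cat >> h.py <<'E'
def need(x,y,z,yaw,s=None):
    from workcell import arm
    s=s or arm.get_state(); r=R.from_quat(s['eef_rot']); M=r.as_matrix()
    d=M.T@(np.array([x,y,z])-s['tcp_pos']); y0=np.degrees(np.arctan2(M[1,0],M[0,0]))
    roll=-((yaw-y0+180)%360-180)
    print("d mm",(d*1000).round(1),"roll",round(roll,2),"yaw now",round(y0,2),"tilt",np.degrees(np.arccos(-M[2,2])).round(2),"tcp",s['tcp_pos'].round(4),"t",round(s['clock'],2),"gap",round(s['finger_gap'],4),"F",s['wrist_force'].round(1),"q6",s['q'][5].round(2))
E
python3 -c "
from h import *
need(.4436,-.005,.231,19.4)"
```

```text
d mm [-3.235e+02 -3.953e+02  2.000e-01] roll -83.06 yaw now -63.66 tilt 0.05 tcp [ 0.2329 -0.4703  0.2309] t 0.15 gap 0.0854 F [ 0.4 -0.1  0.3] q6 1.42
```

Candidates for the stack in the top view: the grey stack (338,265). The look-alikes are the red blocks (270,285) and (480,360), the orange blocks (412,262) and (481,130), and the tube racks (202,87) and (503,180). By the description the choice is the grey metal stack at (338,265). The close crop confirms it: pot with knob at (338.7,263), on three grey blocks.

```bash
python3 -m inch '[{"gripper":100,"dx":-0.3235,"dy":-0.3953,"dz":0,"roll":-83.06},{"gripper":100,"dx":-0.3235,"dy":-0.3953,"dz":0,"roll":-83.06},{"gripper":100,"dx":-0.3235,"dy":-0.3953,"dz":0,"roll":-83.06},{"gripper":100,"dx":-0.3235,"dy":-0.3953,"dz":0,"roll":-83.06},{"gripper":100,"dx":-0.3235,"dy":-0.3953,"dz":0,"roll":-83.06}]' 60
python3 -c "
from h import *
need(.4436,-.005,.231,19.4)"
```

```text
clock: 0.57
tcp_pos: [0.319, -0.2789, 0.2312]
eef_rot: [0.971, -0.238, -0.0, -0.0]
wrist_force: [1.6, -0.1, -0.2]
finger_gap: 0.0855
d mm [-1.620e+01 -3.004e+02  2.000e-01] roll -46.94 yaw now -27.54 tilt 0.01 tcp [ 0.319  -0.2789  0.2312] t 0.57 gap 0.0855 F [ 1.6 -0.1 -0.2] q6 1.14
```

```bash
python3 -m inch '[{"gripper":100,"dx":-0.0162,"dy":-0.3004,"dz":0,"roll":-46.94},{"gripper":100,"dx":-0.0162,"dy":-0.3004,"dz":0,"roll":-46.94},{"gripper":100,"dx":-0.0162,"dy":-0.3004,"dz":0,"roll":-46.94},{"gripper":100,"dx":-0.0162,"dy":-0.3004,"dz":0,"roll":-46.94},{"gripper":100,"dx":-0.0162,"dy":-0.3004,"dz":0,"roll":-46.94}]'
python3 -c "
from h import *
need(.4436,-.005,.231,19.4)"
```

```text
clock: 0.98
tcp_pos: [0.4064, -0.0894, 0.2314]
eef_rot: [0.997, 0.072, 0.0, 0.0]
wrist_force: [-0.1, -0.9, -0.2]
finger_gap: 0.0853
d mm [ 49.  -78.2   0.4] roll -11.09 yaw now 8.31 tilt 0.02 tcp [ 0.4064 -0.0894  0.2314] t 0.98 gap 0.0853 F [-0.1 -0.9 -0.2] q6 1.01
```

```bash
python3 -m inch '[{"gripper":100,"dx":0.049,"dy":-0.0782,"dz":0,"roll":-11.1},{"gripper":100,"dx":0.049,"dy":-0.0782,"dz":0,"roll":-11.1},{"gripper":100,"dx":0.049,"dy":-0.0782,"dz":0,"roll":-11.1},{"gripper":100,"dx":0.049,"dy":-0.0782,"dz":0,"roll":-11.1},{"gripper":100,"dx":0.049,"dy":-0.0782,"dz":0,"roll":-11.1}]'
python3 - <<'E'
from h import *
from workcell import arm
need(.4436,-.005,.231,19.4)
print(arm.camera_model("wrist"))
cv2.imwrite("pics/w1.png",arm.get_image("wrist")[:,:,::-1])
cv2.imwrite("pics/s1.png",arm.get_image("scene")[:,:,::-1])
crop(cv2.imread("pics/s1.png"),250,170,100,75,8,"pics/s1c.png")
E
```

```text
clock: 1.4
tcp_pos: [0.4437, -0.0071, 0.231]
eef_rot: [0.986, 0.166, -0.0, 0.0]
wrist_force: [0.2, -0.2, 0.6]
finger_gap: 0.0853
d mm [ 0.6 -2.   0. ] roll -0.28 yaw now 19.12 tilt 0.04 tcp [ 0.4437 -0.0071  0.231 ] t 1.4 gap 0.0853 F [ 0.2 -0.2  0.6] q6 1.04
{'vfov': 61.73571887645718, 'cx': 324.89856552107995, 'cy': 241.94625736446233, 'origin': array([0.41924175, 0.06131018, 0.3743326 ]), 'orientation': array([-0.14180184, -0.02363432,  0.1643463 ,  0.97587087])}
```

View pics/w1.png

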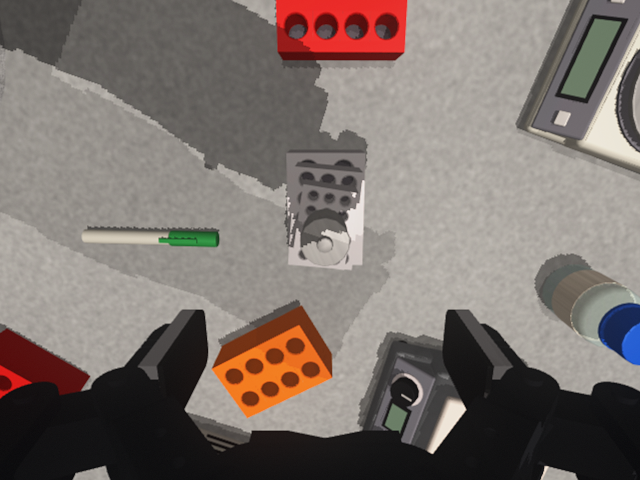

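View pics/s1c.png

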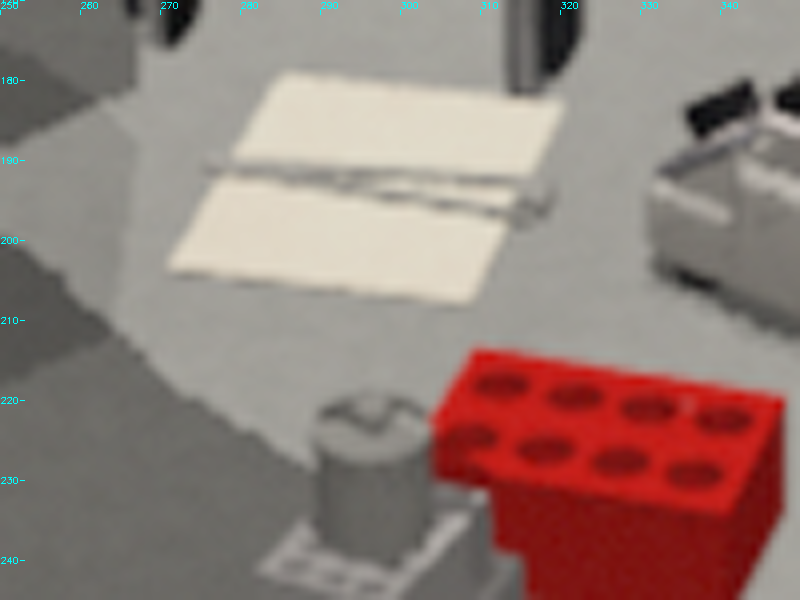

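Run:
```python
from h import *
im=cv2.imread("pics/w1.png")
crop(im,275,140,110,140,5,"pics/w1c.png")
```

```text
(no output)
```

View pics/w1c.png

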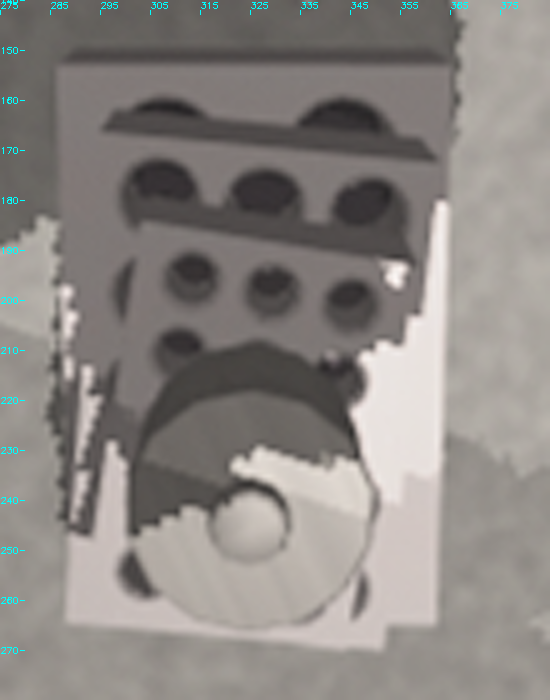

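```bash
cat > w1.py <<'E'
from h import *
m={'vfov': 61.73571887645718, 'cx': 324.89856552107995, 'cy': 241.94625736446233, 'origin': np.array([0.41924175, 0.06131018, 0.3743326 ]), 'orientation': np.array([-0.14180184, -0.02363432,  0.1643463 ,  0.97587087])}
print("lid",pt(m,325.4,241.3,.138),"knob",pt(m,325,244,.144))
for n,a,b,z,w,l in(("L",(286.4,153),(364.4,153),.042,64,96),("M",(296,165.6),(362.4,172),.078,50,76),("S",(303,184.4),(358,192.4),.104,38,56)):
    p=pt(m,*a,z)[:2];q=pt(m,*b,z)[:2];d=q-p;e=d/np.linalg.norm(d)
    n2=np.array([e[1],-e[0]])
    for s in(1,-1):print(n,np.linalg.norm(d)*1000,np.degrees(np.arctan2(d[1],d[0])),(p+q)/2+s*n2*l/2000)
E
python3 w1.py
```

```text
lid [ 0.44225881 -0.00451062  0.138     ] knob [ 0.44200097 -0.00451192  0.144     ]
L 63.18818671883833 19.11689094994521 [ 0.44287938 -0.00614092]
L 63.18818671883833 19.11689094994521 [0.41143972 0.08456491]
M 48.7291933605738 13.670849088575643 [ 0.44166094 -0.00506606]
M 48.7291933605738 13.670849088575643 [0.42369882 0.06878082]
S 37.57009335405431 10.820236669298575 [ 0.44191984 -0.00514241]
S 37.57009335405431 10.820236669298575 [0.43140706 0.04986197]
```

```bash
python3 -c "
from h import *
need(.4427,-.0047,.1075,19.1)"
```

```text
d mm [  0.4  -3.5 123.7] roll -0.12 yaw now 18.98 tilt 0.02 tcp [ 0.4435 -0.0082  0.2312] t 1.5 gap 0.0856 F [ 0.3 -0.9 -0.9] q6 1.04
```

```bash
python3 -m inch '[{"gripper":100,"dx":0.0004,"dy":-0.0028,"dz":0.03,"roll":0},{"gripper":100,"dx":0.0004,"dy":-0.0028,"dz":0.065,"roll":0},{"gripper":100,"dx":0.0004,"dy":-0.0028,"dz":0.1,"roll":0},{"gripper":100,"dx":0.0004,"dy":-0.0028,"dz":0.1237,"roll":0},{"gripper":100,"dx":0.0004,"dy":-0.0028,"dz":0.1237,"roll":0}]' 40
python3 - <<'E'
from h import *
from workcell import arm
need(.4427,-.0047,.1075,19.1)
cv2.imwrite("pics/w2.png",arm.get_image("wrist")[:,:,::-1])
E
```

```text
clock: 1.92
tcp_pos: [0.4405, -0.0053, 0.1041]
eef_rot: [0.986, 0.164, -0.003, -0.001]
wrist_force: [-1.0, 0.1, -0.6]
finger_gap: 0.0855
d mm [ 2.3  0.1 -3.4] roll -0.19 yaw now 18.91 tilt 0.35 tcp [ 0.4405 -0.0053  0.1041] t 1.92 gap 0.0855 F [-1.   0.1 -0.6] q6 1.04
```

View pics/w2.png

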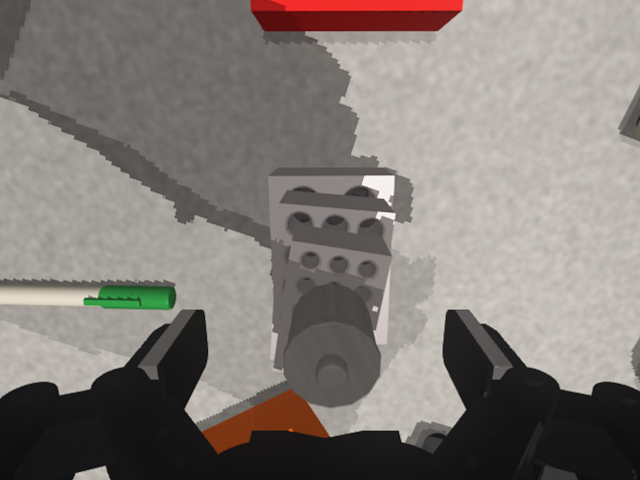

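```bash
python3 -m inch '[{"gripper":100,"dx":0.001,"dy":0,"dz":0,"roll":0},{"gripper":100,"dx":0.001,"dy":0,"dz":0,"roll":0},{"gripper":60,"dx":0.001,"dy":0,"dz":0,"roll":0},{"gripper":40,"dx":0.001,"dy":0,"dz":0,"roll":0},{"gripper":25,"dx":0.001,"dy":0,"dz":0,"roll":0}]' 40
python3 - <<'E'
from h import *
need(.4427,-.0047,.1075,19.1)
E
python3 -m inch '[{"gripper":10,"dx":0,"dy":0,"dz":0,"roll":0},{"gripper":10,"dx":0,"dy":0,"dz":0,"roll":0},{"gripper":10,"dx":0,"dy":0,"dz":0,"roll":0},{"gripper":10,"dx":0,"dy":0,"dz":0,"roll":0},{"gripper":10,"dx":0,"dy":0,"dz":0,"roll":0}]' 40
python3 - <<'E'
from h import *
from workcell import arm
need(.4427,-.0047,.1075,19.1)
cv2.imwrite("pics/w3.png",arm.get_image("wrist")[:,:,::-1])
E
```

```text
clock: 2.38
tcp_pos: [0.4447, -0.0043, 0.1083]
eef_rot: [0.986, 0.166, 0.001, 0.0]
wrist_force: [-0.4, -0.9, -0.2]
finger_gap: 0.052
d mm [-2.  -0.2  0.8] roll -0.03 yaw now 19.07 tilt 0.07 tcp [ 0.4447 -0.0043  0.1083] t 2.38 gap 0.052 F [-0.4 -0.9 -0.2] q6 1.04
clock: 2.8
tcp_pos: [0.4444, -0.0042, 0.108]
eef_rot: [0.986, 0.166, 0.0, 0.0]
wrist_force: [-1.7, -0.1, 7.0]
finger_gap: 0.0287
d mm [-1.8 -0.   0.5] roll -0.03 yaw now 19.07 tilt 0.03 tcp [ 0.4444 -0.0042  0.108 ] t 2.8 gap 0.0287 F [-1.7 -0.1  7. ] q6 1.04
```

View pics/w3.png

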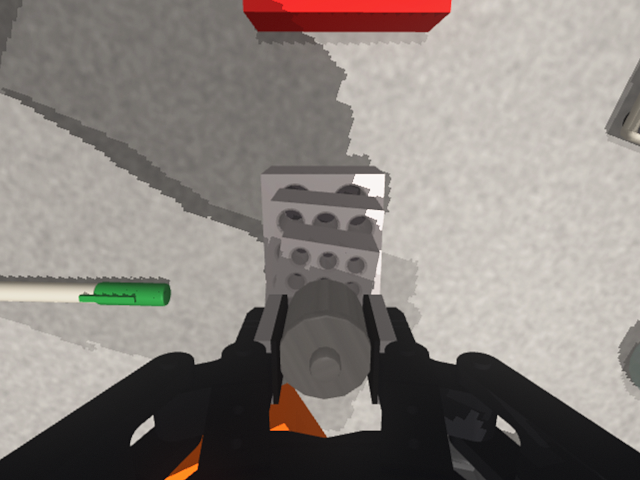

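```bash
python3 -m inch '[{"gripper":10,"dx":0,"dy":0,"dz":-0.004,"roll":0},{"gripper":10,"dx":0,"dy":0,"dz":-0.015,"roll":0},{"gripper":10,"dx":0,"dy":0,"dz":-0.035,"roll":0},{"gripper":10,"dx":0,"dy":0,"dz":-0.06,"roll":0},{"gripper":10,"dx":0,"dy":0,"dz":-0.07,"roll":0}]' 40
python3 - <<'E'
from h import *
from workcell import arm
need(.677,.1737,.175,19.1)
cv2.imwrite("pics/w4.png",arm.get_image("wrist")[:,:,::-1])
E
```

```text
clock: 3.27
tcp_pos: [0.4449, -0.0042, 0.1802]
eef_rot: [0.986, 0.166, 0.001, 0.0]
wrist_force: [-0.4, 0.1, -0.7]
finger_gap: 0.0288
d mm [277.5 -92.3   5.7] roll -0.02 yaw now 19.08 tilt 0.14 tcp [ 0.4449 -0.0042  0.1802] t 3.27 gap 0.0288 F [-0.4  0.1 -0.7] q6 1.04
```

View pics/w4.png

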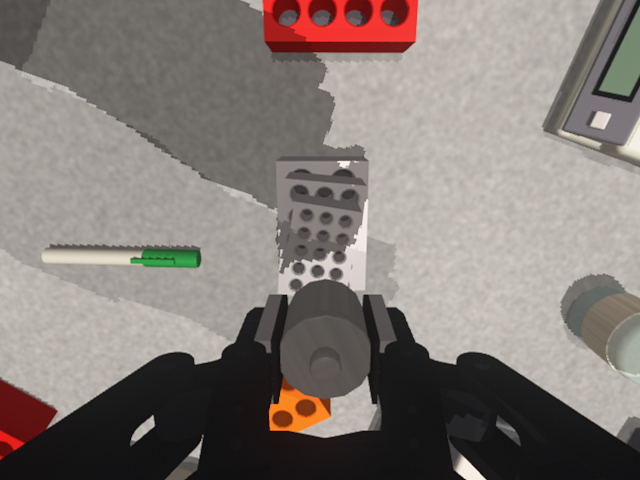

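```bash
python3 -m inch '[{"gripper":10,"dx":0.015,"dy":-0.005,"dz":0,"roll":0},{"gripper":10,"dx":0.043,"dy":-0.014,"dz":0,"roll":0},{"gripper":10,"dx":0.075,"dy":-0.025,"dz":0,"roll":0},{"gripper":10,"dx":0.108,"dy":-0.036,"dz":0,"roll":0},{"gripper":10,"dx":0.14,"dy":-0.0465,"dz":0,"roll":0}]' 40
python3 -m inch '[{"gripper":10,"dx":0.033,"dy":-0.011,"dz":0,"roll":0},{"gripper":10,"dx":0.066,"dy":-0.022,"dz":0,"roll":0},{"gripper":10,"dx":0.1,"dy":-0.033,"dz":0,"roll":0},{"gripper":10,"dx":0.126,"dy":-0.042,"dz":0,"roll":0},{"gripper":10,"dx":0.1375,"dy":-0.0458,"dz":0,"roll":0}]' 40
python3 -m inch '[{"gripper":10,"dx":0,"dy":0,"dz":0.02,"roll":0},{"gripper":10,"dx":0,"dy":0,"dz":0.045,"roll":0},{"gripper":10,"dx":0,"dy":0,"dz":0.07,"roll":0},{"gripper":10,"dx":0,"dy":0,"dz":0.085,"roll":0},{"gripper":10,"dx":0,"dy":0,"dz":0.09,"roll":0}]' 40
python3 - <<'E'
from h import *
from workcell import arm
need(.677,.1737,.06,19.1)
cv2.imwrite("pics/w5.png",arm.get_image("wrist")[:,:,::-1])
m=arm.camera_model("wrist"); print(m)
E
```

```text
clock: 3.73
tcp_pos: [0.5623, 0.0867, 0.177]
eef_rot: [0.986, 0.166, -0.0, -0.0]
wrist_force: [0.5, 0.4, -0.2]
finger_gap: 0.0288
clock: 4.15
tcp_pos: [0.6782, 0.1759, 0.1757]
eef_rot: [0.986, 0.166, -0.0, -0.0]
wrist_force: [0.7, 0.7, -0.8]
finger_gap: 0.0288
clock: 4.57
tcp_pos: [0.6748, 0.1736, 0.0841]
eef_rot: [0.986, 0.166, -0.002, -0.0]
wrist_force: [-0.3, -0.3, -0.5]
finger_gap: 0.0289
d mm [ 2.3  0.6 24.1] roll -0.03 yaw now 19.07 tilt 0.27 tcp [0.6748 0.1736 0.0841] t 4.57 gap 0.0289 F [-0.3 -0.3 -0.5] q6 1.37
{'vfov': 61.73571887645718, 'cx': 324.89856552107995, 'cy': 241.94625736446233, 'origin': array([0.65119057, 0.24200449, 0.22811541]), 'orientation': array([-0.1417391 , -0.02190782,  0.16413222,  0.9759563 ])}
```

View pics/w5.png

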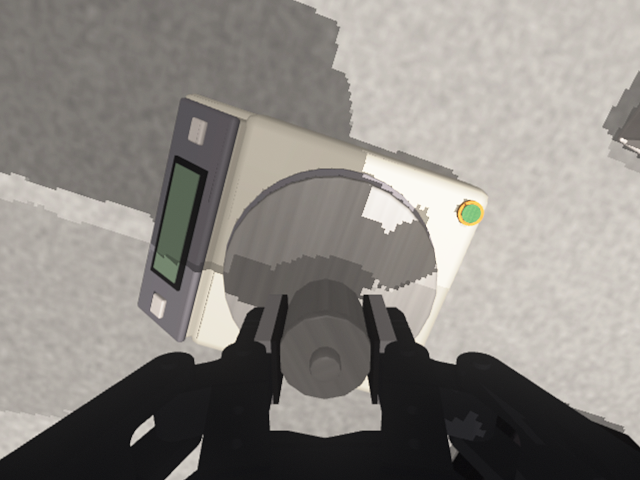

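```bash
python3 -m inch '[{"gripper":10,"dx":0,"dy":0,"dz":0,"roll":0},{"gripper":10,"dx":0,"dy":0,"dz":0,"roll":0},{"gripper":10,"dx":0,"dy":0,"dz":0,"roll":0},{"gripper":10,"dx":0,"dy":0,"dz":0,"roll":0},{"gripper":10,"dx":0,"dy":0,"dz":0,"roll":0}]' 40
python3 - <<'E'
from h import *
from workcell import arm
need(.677,.1737,.06,19.1)
m=arm.camera_model("wrist")
im=arm.get_image("wrist")[:,:,::-1].copy()
t=np.linspace(0,2*np.pi,200)
q=proj(m,np.c_[.677+.05*np.cos(t),.1737+.05*np.sin(t),0*t+.055])
big=cv2.resize(im,None,fx=3,fy=3)
cv2.polylines(big,[np.int32(q*3+1)],True,(0,0,255),1)
cv2.imwrite("pics/w6.png",big[450:950,600:1400])
E
```

```text
clock: 5.03
tcp_pos: [0.6767, 0.1737, 0.0883]
eef_rot: [0.986, 0.166, 0.001, 0.0]
wrist_force: [0.0, -0.2, -1.1]
finger_gap: 0.0288
d mm [ 0.2  0.1 28.3] roll -0.04 yaw now 19.06 tilt 0.07 tcp [0.6767 0.1737 0.0883] t 5.03 gap 0.0288 F [ 0.  -0.2 -1.1] q6 1.37
```

View pics/w6.png

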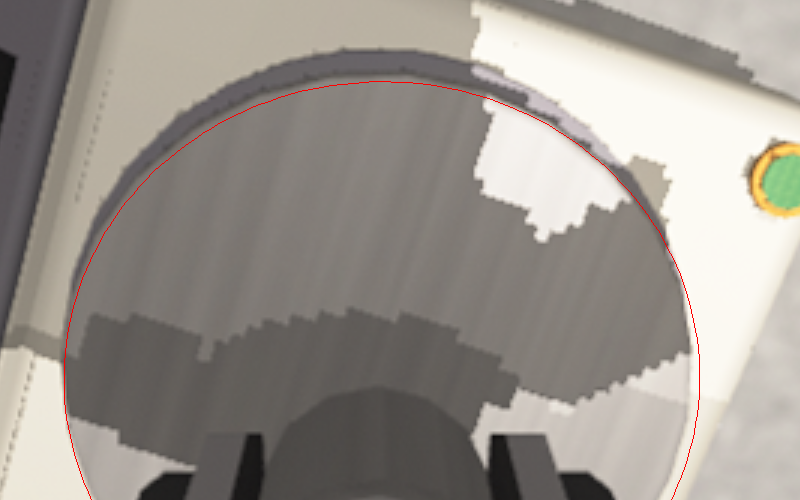

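```bash
python3 -m inch '[{"gripper":10,"dx":-0.0005,"dy":0,"dz":0.01,"roll":0},{"gripper":10,"dx":-0.0005,"dy":0,"dz":0.019,"roll":0},{"gripper":10,"dx":-0.0005,"dy":0,"dz":0.024,"roll":0},{"gripper":10,"dx":-0.0005,"dy":0,"dz":0.026,"roll":0},{"gripper":10,"dx":-0.0005,"dy":0,"dz":0.027,"roll":0}]' 40
python3 -m inch '[{"gripper":10,"dx":0,"dy":0,"dz":0.0004,"roll":0},{"gripper":10,"dx":0,"dy":0,"dz":0.0008,"roll":0},{"gripper":10,"dx":0,"dy":0,"dz":0.001,"roll":0},{"gripper":10,"dx":0,"dy":0,"dz":0.001,"roll":0},{"gripper":10,"dx":0,"dy":0,"dz":0.001,"roll":0}]' 40
```

```text
clock: 5.5
tcp_pos: [0.6755, 0.1735, 0.0597]
eef_rot: [0.986, 0.166, -0.001, -0.0]
wrist_force: [-0.5, -0.9, 0.1]
finger_gap: 0.0289
clock: 5.92
tcp_pos: [0.676, 0.1735, 0.0598]
eef_rot: [0.986, 0.166, 0.0, 0.0]
wrist_force: [-0.9, -0.5, -0.9]
finger_gap: 0.0287
```

```bash
python3 -m inch '[{"gripper":10,"dx":0,"dy":0,"dz":0.0004,"roll":0},{"gripper":10,"dx":0,"dy":0,"dz":0.0008,"roll":0},{"gripper":10,"dx":0,"dy":0,"dz":0.001,"roll":0},{"gripper":10,"dx":0,"dy":0,"dz":0.001,"roll":0},{"gripper":10,"dx":0,"dy":0,"dz":0.001,"roll":0}]' 40
```

```text
clock: 6.33
tcp_pos: [0.676, 0.1736, 0.059]
eef_rot: [0.986, 0.166, 0.0, 0.0]
wrist_force: [-1.7, 0.3, 5.5]
finger_gap: 0.029
```

```bash
python3 -m inch '[{"gripper":45,"dx":0,"dy":0,"dz":0,"roll":0},{"gripper":60,"dx":0,"dy":0,"dz":0,"roll":0},{"gripper":80,"dx":0,"dy":0,"dz":0,"roll":0},{"gripper":80,"dx":0,"dy":0,"dz":0,"roll":0},{"gripper":80,"dx":0,"dy":0,"dz":0,"roll":0}]' 40
python3 -m inch '[{"gripper":90,"dx":0,"dy":0,"dz":-0.008,"roll":0},{"gripper":100,"dx":0,"dy":0,"dz":-0.025,"roll":0},{"gripper":100,"dx":0,"dy":0,"dz":-0.055,"roll":0},{"gripper":100,"dx":0,"dy":0,"dz":-0.09,"roll":0},{"gripper":100,"dx":0,"dy":0,"dz":-0.12,"roll":0}]' 40
python3 - <<'E'
from h import *
from workcell import arm
need(.4427,-.0045,.2,10.8)
cv2.imwrite("pics/w7.png",arm.get_image("wrist")[:,:,::-1])
m=arm.camera_model("wrist"); print(m)
E
```

```text
clock: 6.75
tcp_pos: [0.6759, 0.1735, 0.0585]
eef_rot: [0.986, 0.166, -0.0, 0.0]
wrist_force: [-0.0, 0.2, 0.4]
finger_gap: 0.0683
clock: 7.17
tcp_pos: [0.6757, 0.1735, 0.1812]
eef_rot: [0.986, 0.166, 0.0, 0.0]
wrist_force: [-0.1, 0.7, -0.3]
finger_gap: 0.0851
d mm [-278.4   92.1  -19. ] roll 8.26 yaw now 19.06 tilt 0.04 tcp [0.6757 0.1735 0.1812] t 7.17 gap 0.0851 F [-0.1  0.7 -0.3] q6 1.37
{'vfov': 61.73571887645718, 'cx': 324.89856552107995, 'cy': 241.94625736446233, 'origin': array([0.65183827, 0.24198424, 0.33041118]), 'orientation': array([-0.14193091, -0.02786047,  0.16326623,  0.9759219 ])}
```

View pics/w7.png

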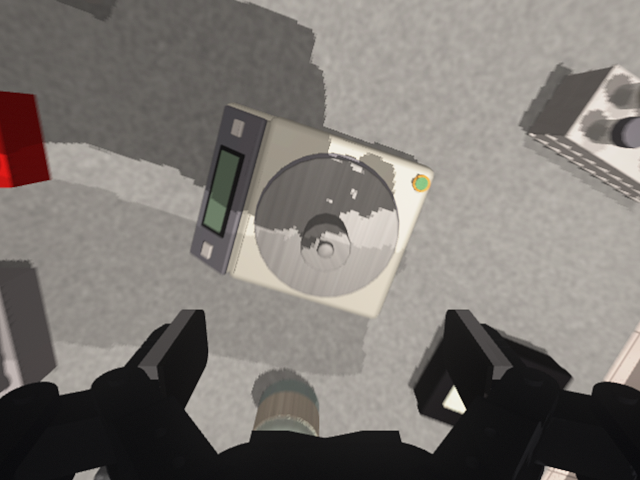

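The pot (326,245) stands upright in the middle of the pan (255–398). Next is the small block.

```bash
python3 -m inch '[{"gripper":100,"dx":-0.035,"dy":0.0116,"dz":-0.01,"roll":2},{"gripper":100,"dx":-0.073,"dy":0.0241,"dz":-0.019,"roll":5},{"gripper":100,"dx":-0.111,"dy":0.0367,"dz":-0.019,"roll":8.3},{"gripper":100,"dx":-0.149,"dy":0.0493,"dz":-0.019,"roll":8.3},{"gripper":100,"dx":-0.187,"dy":0.0619,"dz":-0.019,"roll":8.3}]' 60
python3 -c "
from h import *
need(.4427,-.0045,.2,10.8)"
```

```text
clock: 7.63
tcp_pos: [0.5177, 0.0532, 0.1979]
eef_rot: [0.996, 0.094, 0.0, 0.0]
wrist_force: [0.5, -1.0, 0.9]
finger_gap: 0.0853
d mm [-84.4  42.7  -2.1] roll -0.04 yaw now 10.76 tilt 0.05 tcp [0.5177 0.0532 0.1979] t 7.63 gap 0.0853 F [ 0.5 -1.   0.9] q6 1.33
```

```bash
python3 -m inch '[{"gripper":100,"dx":-0.03,"dy":0.015,"dz":-0.002,"roll":0},{"gripper":100,"dx":-0.06,"dy":0.03,"dz":-0.002,"roll":0},{"gripper":100,"dx":-0.078,"dy":0.04,"dz":-0.002,"roll":0},{"gripper":100,"dx":-0.083,"dy":0.042,"dz":-0.002,"roll":0},{"gripper":100,"dx":-0.083,"dy":0.042,"dz":-0.002,"roll":0}]' 60
python3 - <<'E'
from h import *
from workcell import arm
need(.4427,-.0045,.2,10.8)
m=arm.camera_model("wrist"); print(m)
cv2.imwrite("pics/w8.png",arm.get_image("wrist")[:,:,::-1])
crop(cv2.imread("pics/w8.png"),265,150,120,150,5,"pics/w8c.png")
E
```

```text
clock: 8.05
tcp_pos: [0.445, -0.0034, 0.2003]
eef_rot: [0.996, 0.093, 0.0, 0.0]
wrist_force: [1.0, -0.3, -0.1]
finger_gap: 0.0851
d mm [-2.4  0.6  0.3] roll -0.13 yaw now 10.67 tilt 0.06 tcp [ 0.445  -0.0034  0.2003] t 8.05 gap 0.0851 F [ 1.  -0.3 -0.1] q6 1.19
{'vfov': 61.73571887645718, 'cx': 324.89856552107995, 'cy': 241.94625736446233, 'origin': array([0.43052579, 0.0676696 , 0.34353224]), 'orientation': array([-0.1433026 , -0.01404106,  0.09189182,  0.98530356])}
```

View pics/w8c.png

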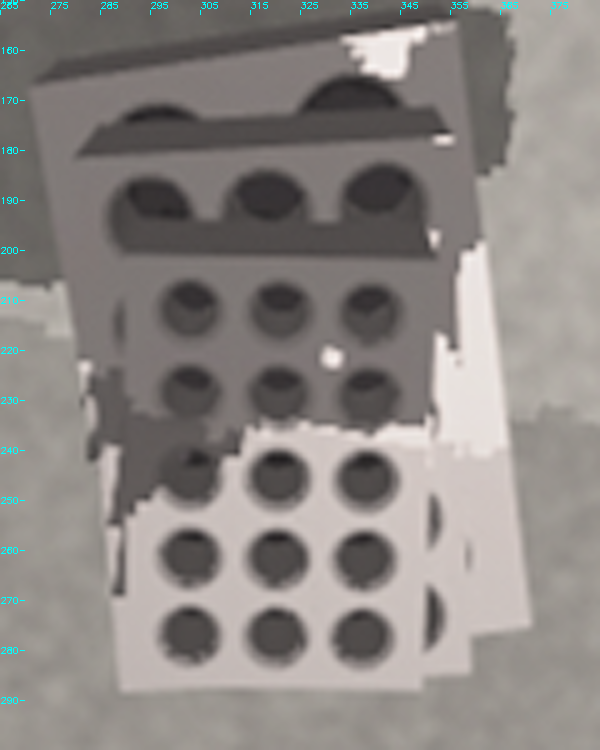

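Run:
```python
from h import *
m={'vfov': 61.73571887645718, 'cx': 324.89856552107995, 'cy': 241.94625736446233, 'origin': np.array([0.43052579, 0.0676696 , 0.34353224]), 'orientation': np.array([-0.1433026 , -0.01404106,  0.09189182,  0.98530356])}
a=lambda p,q:np.degrees(np.arctan2(*(q-p)[:2][::-1]))
n=np.linalg.norm
A,B,C,D=[pt(m,*c,.104) for c in((289.4,201),(352.2,201.4),(349.8,288),(289,288))]
print("S",(A+B+C+D)/4,a(A,B),a(D,C),a(C,B)-90,a(D,A)-90,n(A-B),n(C-D),n(B-C))
A,B,C=[pt(m,*c,.078) for c in((281,181.4),(355.6,176.6),(359.4,284.4))]
print("M",(A+C)/2,a(A,B),a(C,B)-90,n(A-B),n(B-C))
A,B,C=[pt(m,*c,.042) for c in((271.6,167.4),(357.6,154.4),(371.2,275.2))]
print("L",(A+C)/2,a(A,B),a(C,B)-90,n(A-B),n(B-C))
need(.4428,-.0045,.106,11)
```

```text
S [ 0.44155563 -0.00540181  0.104     ] 10.283276545171809 10.634804389327114 10.209821788779777 8.964362694391937 0.03793918299157682 0.03917435722631419 0.056523626561073494
M [ 0.44238289 -0.00526283  0.078     ] 14.325909437631061 13.942202787508265 0.04928948252797206 0.07654713553015102
L [ 0.44358688 -0.00589842  0.042     ] 19.11391510031082 18.531994452586076 0.06432703854079254 0.0959858805371882
d mm [-3.4  0.9 94.1] roll -0.29 yaw now 10.71 tilt 0.07 tcp [ 0.4459 -0.003   0.2002] t 8.1 gap 0.0854 F [ 0.  -0.2 -0. ] q6 1.19
```

```bash
python3 -m inch '[{"gripper":100,"dx":-0.004,"dy":0.0013,"dz":0.025,"roll":0.2},{"gripper":100,"dx":-0.004,"dy":0.0013,"dz":0.058,"roll":0.2},{"gripper":100,"dx":-0.004,"dy":0.0013,"dz":0.09,"roll":0.2},{"gripper":100,"dx":-0.004,"dy":0.0013,"dz":0.11,"roll":0.2},{"gripper":100,"dx":-0.004,"dy":0.0013,"dz":0.117,"roll":0.2}]' 60
python3 -m inch '[{"gripper":90,"dx":0,"dy":0,"dz":0.002,"roll":0},{"gripper":80,"dx":0,"dy":0,"dz":0.003,"roll":0},{"gripper":70,"dx":0,"dy":0,"dz":0.003,"roll":0},{"gripper":60,"dx":0,"dy":0,"dz":0.003,"roll":0},{"gripper":55,"dx":0,"dy":0,"dz":0.003,"roll":0}]' 60
python3 - <<'E'
from h import *
from workcell import arm
need(.4418,-.0052,.08,10.4)
cv2.imwrite("pics/w9.png",arm.get_image("wrist")[:,:,::-1])
E
```

```text
clock: 8.52
tcp_pos: [0.4414, -0.004, 0.08]
eef_rot: [0.996, 0.092, -0.002, -0.001]
wrist_force: [-0.9, -0.1, 0.3]
finger_gap: 0.0854
clock: 8.93
tcp_pos: [0.4427, -0.0049, 0.0805]
eef_rot: [0.996, 0.092, 0.001, 0.0]
wrist_force: [0.5, -0.4, -0.9]
finger_gap: 0.0468
d mm [-0.9  0.1  0.5] roll 0.17 yaw now 10.57 tilt 0.09 tcp [ 0.4427 -0.0049  0.0805] t 8.93 gap 0.0468 F [ 0.5 -0.4 -0.9] q6 1.19
```

View pics/w9.png

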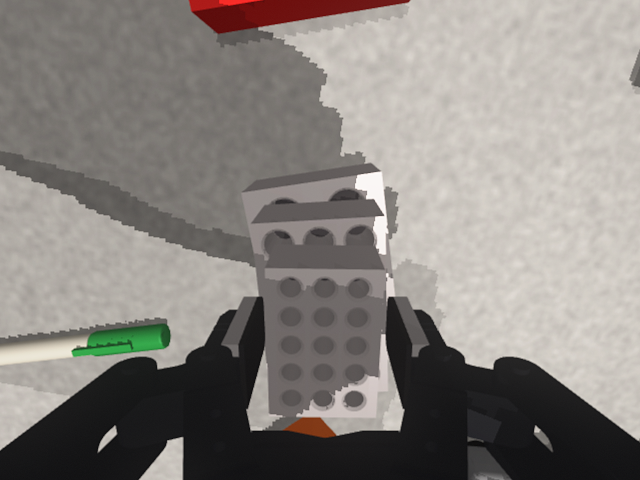

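```bash
python3 -m inch '[{"gripper":50,"dx":-0.0005,"dy":0,"dz":0,"roll":0},{"gripper":45,"dx":-0.0005,"dy":0,"dz":0,"roll":0},{"gripper":35,"dx":-0.0005,"dy":0,"dz":0,"roll":0},{"gripper":30,"dx":-0.0005,"dy":0,"dz":0,"roll":0},{"gripper":25,"dx":-0.0005,"dy":0,"dz":0,"roll":0}]' 60
python3 -m inch '[{"gripper":20,"dx":0,"dy":0,"dz":0,"roll":0},{"gripper":20,"dx":0,"dy":0,"dz":-0.002,"roll":0},{"gripper":20,"dx":0,"dy":0,"dz":-0.01,"roll":0},{"gripper":20,"dx":0,"dy":0,"dz":-0.025,"roll":0},{"gripper":20,"dx":0,"dy":0,"dz":-0.04,"roll":0}]' 60
python3 - <<'E'
from h import *
from workcell import arm
need(.4317,-.3486,.16,-3.2)
cv2.imwrite("pics/w10.png",arm.get_image("wrist")[:,:,::-1])
E
```

```text
clock: 9.4
tcp_pos: [0.4417, -0.005, 0.0802]
eef_rot: [0.996, 0.092, 0.0, 0.0]
wrist_force: [-2.7, 0.7, 11.0]
finger_gap: 0.0371
clock: 9.82
tcp_pos: [0.4411, -0.0048, 0.1203]
eef_rot: [0.996, 0.092, -0.0, -0.0]
wrist_force: [0.6, -0.6, -1.2]
finger_gap: 0.0365
d mm [-72.3 336.2 -39.8] roll 13.76 yaw now 10.56 tilt 0.06 tcp [ 0.4411 -0.0048  0.1203] t 9.82 gap 0.0365 F [ 0.6 -0.6 -1.2] q6 1.19
```

View pics/w10.png

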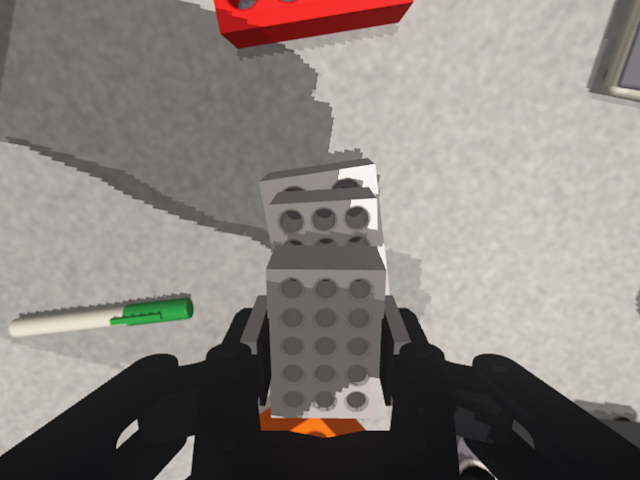

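```bash
python3 -m inch '[{"gripper":20,"dx":0,"dy":0.006,"dz":-0.015,"roll":2},{"gripper":20,"dx":-0.005,"dy":0.025,"dz":-0.03,"roll":5},{"gripper":20,"dx":-0.012,"dy":0.055,"dz":-0.038,"roll":9},{"gripper":20,"dx":-0.019,"dy":0.09,"dz":-0.04,"roll":13.8},{"gripper":20,"dx":-0.027,"dy":0.125,"dz":-0.04,"roll":13.8}]' 60
python3 -c "
from h import *
need(.4317,-.3486,.16,-3.2)"
```

```text
clock: 10.28
tcp_pos: [0.438, -0.1341, 0.1607]
eef_rot: [1.0, -0.03, 0.001, 0.0]
wrist_force: [0.8, -0.0, -1.1]
finger_gap: 0.0368
d mm [  6.7 214.5   0.8] roll -0.27 yaw now -3.47 tilt 0.1 tcp [ 0.438  -0.1341  0.1607] t 10.28 gap 0.0368 F [ 0.8 -0.  -1.1] q6 1.16
```

```bash
python3 -m inch '[{"gripper":20,"dx":0.001,"dy":0.03,"dz":0,"roll":-0.3},{"gripper":20,"dx":0.002,"dy":0.065,"dz":0,"roll":-0.3},{"gripper":20,"dx":0.004,"dy":0.1,"dz":0,"roll":-0.3},{"gripper":20,"dx":0.005,"dy":0.135,"dz":0,"roll":-0.3},{"gripper":20,"dx":0.006,"dy":0.165,"dz":0,"roll":-0.3}]' 60
python3 -m inch '[{"gripper":20,"dx":0,"dy":0.02,"dz":0.01,"roll":0},{"gripper":20,"dx":0,"dy":0.035,"dz":0.03,"roll":0},{"gripper":20,"dx":0,"dy":0.042,"dz":0.045,"roll":0},{"gripper":20,"dx":0,"dy":0.044,"dz":0.052,"roll":0},{"gripper":20,"dx":0,"dy":0.044,"dz":0.052,"roll":0}]' 60
python3 - <<'E'
from h import *
from workcell import arm
need(.4317,-.3486,.0722,-3.2)
m=arm.camera_model("wrist")
im=arm.get_image("wrist")[:,:,::-1].copy()
a=np.radians(-3.2);c=np.array([.4317,-.3486]);x=np.array([np.cos(a),np.sin(a)]);y=np.array([-x[1],x[0]])
q=proj(m,[np.r_[c+.048*(i*x+j*y),.07] for i,j in((1,1),(1,-1),(-1,-1),(-1,1))])
print(q.round(1))
cv2.imwrite("pics/w11.png",im)
cv2.polylines(im,[np.int32(q)],True,(0,0,255),1)
cv2.imwrite("pics/w11o.png",im)
E
```

```text
clock: 10.7
tcp_pos: [0.4341, -0.3001, 0.1597]
eef_rot: [1.0, -0.026, 0.0, 0.0]
wrist_force: [0.7, 0.0, -1.0]
finger_gap: 0.0368
clock: 11.12
tcp_pos: [0.4316, -0.3414, 0.1063]
eef_rot: [1.0, -0.026, -0.001, -0.001]
wrist_force: [-1.3, 0.8, -1.7]
finger_gap: 0.0369
d mm [ 0.5  7.2 34.1] roll 0.23 yaw now -2.97 tilt 0.15 tcp [ 0.4316 -0.3414  0.1063] t 11.12 gap 0.0369 F [-1.3  0.8 -1.7] q6 0.81
[[434.8 196.1]
 [419.8 379.6]
 [234.7 378.8]
 [222.  195.2]]
```

View pics/w11o.png

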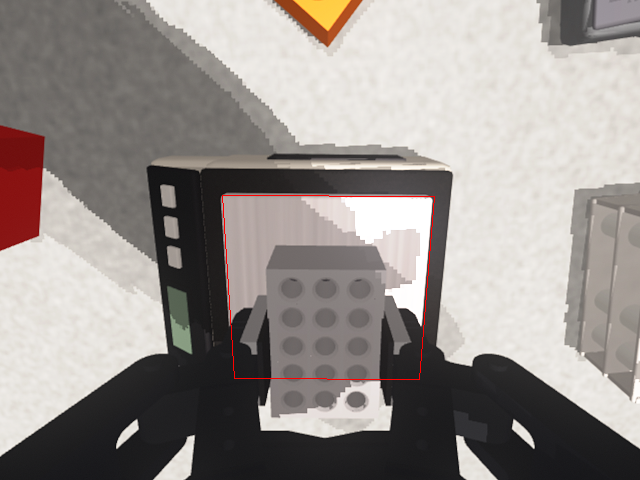

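```bash
python3 -m inch '[{"gripper":20,"dx":0.0003,"dy":0.004,"dz":0.006,"roll":0.2},{"gripper":20,"dx":0.0003,"dy":0.007,"dz":0.014,"roll":0.2},{"gripper":20,"dx":0.0003,"dy":0.007,"dz":0.02,"roll":0.2},{"gripper":20,"dx":0.0003,"dy":0.007,"dz":0.022,"roll":0.2},{"gripper":20,"dx":0.0003,"dy":0.007,"dz":0.022,"roll":0.2}]' 60
python3 -m inch '[{"gripper":20,"dx":0,"dy":0,"dz":0,"roll":0},{"gripper":20,"dx":0,"dy":0,"dz":0,"roll":0},{"gripper":20,"dx":0,"dy":0,"dz":0,"roll":0},{"gripper":20,"dx":0,"dy":0,"dz":0,"roll":0},{"gripper":20,"dx":0,"dy":0,"dz":0,"roll":0}]' 60
python3 - <<'E'
from h import *
from workcell import arm
need(.4317,-.3486,.0722,-3.2)
m=arm.camera_model("wrist")
im=arm.get_image("wrist")[:,:,::-1].copy()
a=np.radians(-3.2);c=np.array([.4317,-.3486]);x=np.array([np.cos(a),np.sin(a)]);y=np.array([-x[1],x[0]])
q=proj(m,[np.r_[c+.048*(i*x+j*y),.07] for i,j in((1,1),(1,-1),(-1,-1),(-1,1))])
s=arm.get_state();z=s['tcp_pos'][2]+.0238
T=R.from_quat(s['eef_rot']).as_matrix()
b=proj(m,[s['tcp_pos']+T@[i*.019,j*.028,-.0238] for i,j in((1,1),(1,-1),(-1,-1),(-1,1))])
im=cv2.resize(im,None,fx=2,fy=2)
cv2.polylines(im,[np.int32(2*q)],True,(0,0,255),1);cv2.polylines(im,[np.int32(2*b)],True,(0,255,0),1)
cv2.imwrite("pics/w12.png",im[300:900,260:1060])
E
```

```text
clock: 11.58
tcp_pos: [0.432, -0.3483, 0.085]
eef_rot: [1.0, -0.027, -0.0, -0.0]
wrist_force: [0.3, -0.5, -2.0]
finger_gap: 0.037
clock: 12.0
tcp_pos: [0.4323, -0.3488, 0.0857]
eef_rot: [1.0, -0.027, 0.0, 0.0]
wrist_force: [-0.1, 0.3, -1.4]
finger_gap: 0.0365
d mm [-0.6 -0.2 13.5] roll 0.07 yaw now -3.13 tilt 0.02 tcp [ 0.4323 -0.3488  0.0857] t 12.0 gap 0.0365 F [-0.1  0.3 -1.4] q6 0.8
```

View pics/w12.png

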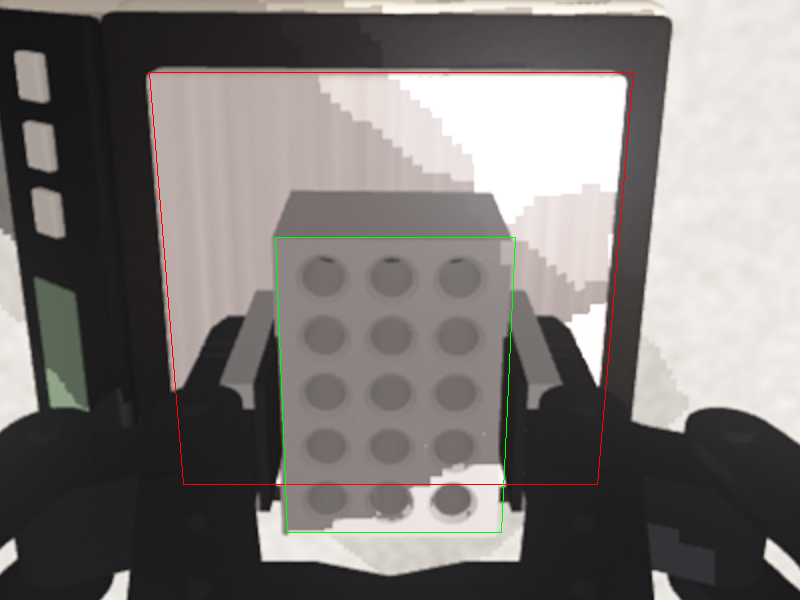

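```bash
python3 -m inch '[{"gripper":20,"dx":-0.0008,"dy":0,"dz":0.004,"roll":0},{"gripper":20,"dx":-0.0008,"dy":0,"dz":0.008,"roll":0},{"gripper":20,"dx":-0.0008,"dy":0,"dz":0.0105,"roll":0},{"gripper":20,"dx":-0.0008,"dy":0,"dz":0.0118,"roll":0},{"gripper":20,"dx":-0.0008,"dy":0,"dz":0.0125,"roll":0}]' 60
python3 -m inch '[{"gripper":20,"dx":0,"dy":0,"dz":0.0003,"roll":0},{"gripper":20,"dx":0,"dy":0,"dz":0.0006,"roll":0},{"gripper":20,"dx":0,"dy":0,"dz":0.0009,"roll":0},{"gripper":20,"dx":0,"dy":0,"dz":0.001,"roll":0},{"gripper":20,"dx":0,"dy":0,"dz":0.001,"roll":0}]' 60
```

```text
clock: 12.47
tcp_pos: [0.4313, -0.3486, 0.0727]
eef_rot: [1.0, -0.027, -0.0, -0.0]
wrist_force: [-0.4, -0.4, -1.1]
finger_gap: 0.0367
clock: 12.88
tcp_pos: [0.4315, -0.3488, 0.0723]
eef_rot: [1.0, -0.027, 0.0, 0.0]
wrist_force: [-0.1, 0.4, 0.4]
finger_gap: 0.0371
```

```bash
python3 -m inch '[{"gripper":20,"dx":0,"dy":0,"dz":0.0003,"roll":0},{"gripper":20,"dx":0,"dy":0,"dz":0.0005,"roll":0},{"gripper":20,"dx":0,"dy":0,"dz":0.0006,"roll":0},{"gripper":20,"dx":0,"dy":0,"dz":0.0006,"roll":0},{"gripper":20,"dx":0,"dy":0,"dz":0.0006,"roll":0}]' 60
```

```text
clock: 13.3
tcp_pos: [0.4315, -0.3488, 0.0722]
eef_rot: [1.0, -0.027, 0.0, 0.0]
wrist_force: [-2.2, 2.9, 11.4]
finger_gap: 0.0371
```

Contact (11 N). Release and rise.

```bash
python3 -m inch '[{"gripper":50,"dx":0,"dy":0,"dz":0,"roll":0},{"gripper":60,"dx":0,"dy":0,"dz":0,"roll":0},{"gripper":80,"dx":0,"dy":0,"dz":0,"roll":0},{"gripper":80,"dx":0,"dy":0,"dz":0,"roll":0},{"gripper":80,"dx":0,"dy":0,"dz":0,"roll":0}]' 60
python3 -m inch '[{"gripper":90,"dx":0,"dy":0,"dz":-0.006,"roll":0},{"gripper":100,"dx":0,"dy":0,"dz":-0.02,"roll":0},{"gripper":100,"dx":0,"dy":0,"dz":-0.045,"roll":0},{"gripper":100,"dx":0,"dy":0,"dz":-0.07,"roll":0},{"gripper":100,"dx":0,"dy":0,"dz":-0.08,"roll":0}]' 60
python3 - <<'E'
from h import *
from workcell import arm
need(.4424,-.0053,.16,14)
cv2.imwrite("pics/w13.png",arm.get_image("wrist")[:,:,::-1])
E
```

```text
clock: 13.72
tcp_pos: [0.4314, -0.3487, 0.0714]
eef_rot: [1.0, -0.027, -0.0, -0.0]
wrist_force: [-0.0, -0.4, 1.1]
finger_gap: 0.0684
clock: 14.13
tcp_pos: [0.4321, -0.3494, 0.1549]
eef_rot: [1.0, -0.027, 0.001, 0.001]
wrist_force: [0.4, -0.2, -0.0]
finger_gap: 0.0854
d mm [  -8.5 -344.1   -6. ] roll -17.13 yaw now -3.13 tilt 0.19 tcp [ 0.4321 -0.3494  0.1549] t 14.13 gap 0.0854 F [ 0.4 -0.2 -0. ] q6 0.8
```

View pics/w13.png

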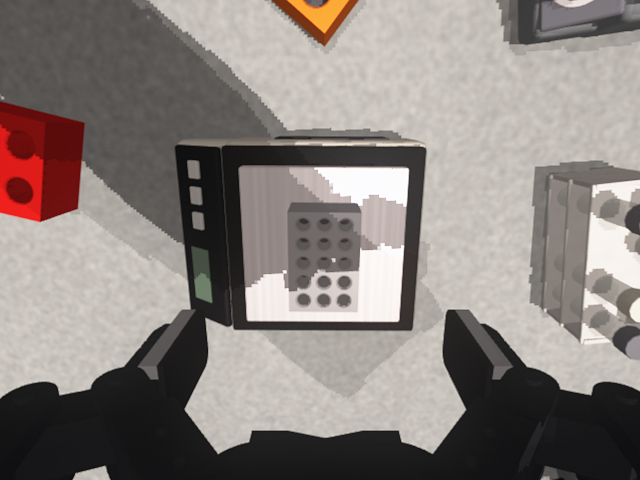

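The small block sits centred and square on the cold plate (plate 239–409, block 288–361). Next is the middle block.

```bash
python3 -m inch '[{"gripper":100,"dx":-0.001,"dy":-0.03,"dz":-0.01,"roll":-3},{"gripper":100,"dx":-0.002,"dy":-0.07,"dz":-0.02,"roll":-8},{"gripper":100,"dx":-0.003,"dy":-0.11,"dz":-0.025,"roll":-13},{"gripper":100,"dx":-0.004,"dy":-0.15,"dz":-0.025,"roll":-17},{"gripper":100,"dx":-0.005,"dy":-0.19,"dz":-0.025,"roll":-17}]' 60
python3 -c "
from h import *
need(.4424,-.0053,.18,14)"
```

```text
clock: 14.6
tcp_pos: [0.4365, -0.1571, 0.1766]
eef_rot: [0.992, 0.123, 0.0, 0.0]
wrist_force: [-0.5, -0.2, -0.1]
finger_gap: 0.0855
d mm [  42.7 -145.8   -3.4] roll 0.09 yaw now 14.09 tilt 0.03 tcp [ 0.4365 -0.1571  0.1766] t 14.6 gap 0.0855 F [-0.5 -0.2 -0.1] q6 0.8
```

```bash
python3 -m inch '[{"gripper":100,"dx":0.011,"dy":-0.038,"dz":0,"roll":0},{"gripper":100,"dx":0.022,"dy":-0.076,"dz":0,"roll":0},{"gripper":100,"dx":0.033,"dy":-0.112,"dz":0,"roll":0},{"gripper":100,"dx":0.04,"dy":-0.135,"dz":0,"roll":0},{"gripper":100,"dx":0.042,"dy":-0.143,"dz":0,"roll":0}]' 60
python3 -m inch '[{"gripper":100,"dx":0,"dy":0,"dz":0,"roll":0},{"gripper":100,"dx":0,"dy":0,"dz":0,"roll":0},{"gripper":100,"dx":0,"dy":0,"dz":0,"roll":0},{"gripper":100,"dx":0,"dy":0,"dz":0,"roll":0},{"gripper":100,"dx":0,"dy":0,"dz":0,"roll":0}]' 60
python3 - <<'E'
from h import *
from workcell import arm
need(.4424,-.0053,.0455,14)
m=arm.camera_model("wrist"); print(m)
cv2.imwrite("pics/w14.png",arm.get_image("wrist")[:,:,::-1])
crop(cv2.imread("pics/w14.png"),255,160,130,150,5,"pics/w14c.png")
E
```

```text
clock: 15.02
tcp_pos: [0.4429, -0.0069, 0.1764]
eef_rot: [0.993, 0.122, -0.0, -0.0]
wrist_force: [0.7, -0.8, 0.9]
finger_gap: 0.0854
clock: 15.43
tcp_pos: [0.4434, -0.0108, 0.1764]
eef_rot: [0.993, 0.12, -0.0, 0.0]
wrist_force: [0.2, 0.2, -0.6]
finger_gap: 0.0853
d mm [  0.4  -5.6 130.9] roll -0.23 yaw now 13.77 tilt 0.01 tcp [ 0.4434 -0.0108  0.1764] t 15.43 gap 0.0853 F [ 0.2  0.2 -0.6] q6 1.12
{'vfov': 61.73571887645718, 'cx': 324.89856552107995, 'cy': 241.94625736446233, 'origin': array([0.42534386, 0.05944785, 0.31967335]), 'orientation': array([-0.14276019, -0.0173098 ,  0.11859972,  0.98247341])}
```

View pics/w14c.png

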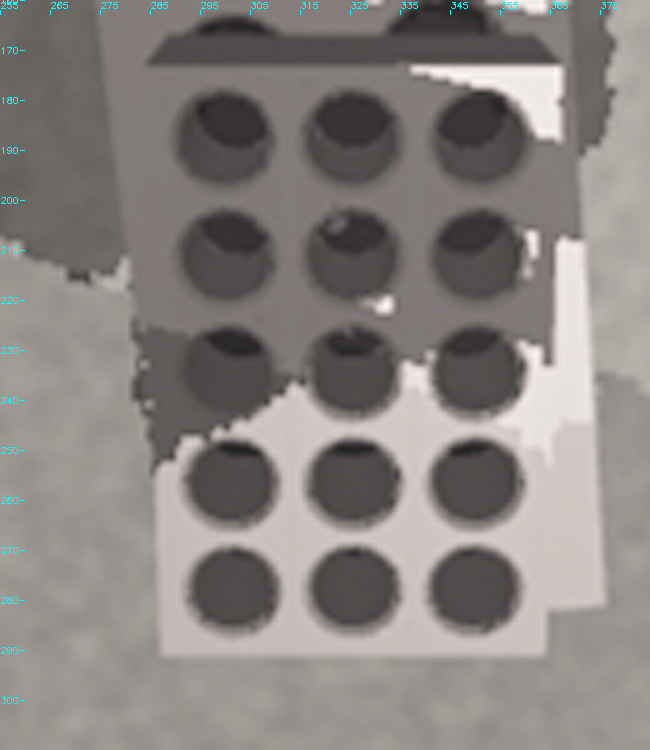

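Run:
```python
from h import *
m={'vfov': 61.73571887645718, 'cx': 324.89856552107995, 'cy': 241.94625736446233, 'origin': np.array([0.42534386, 0.05944785, 0.31967335]), 'orientation': np.array([-0.14276019, -0.0173098 ,  0.11859972,  0.98247341])}
a=lambda p,q:np.degrees(np.arctan2(*(q-p)[:2][::-1]))
n=np.linalg.norm
A,B,C,D=[pt(m,*c,.078) for c in((284.6,173),(367.8,173),(364.6,291.2),(287.4,291.2))]
c=(A+B+C+D)/4
print("M",c,a(A,B),a(D,C),a(C,B)-90,a(D,A)-90,n(A-B),n(C-D),n(B-C))
need(c[0],c[1],.0455,13.8)
```

```text
M [ 0.44205279 -0.00544965  0.078     ] 13.766586173876425 13.76386406608557 13.947229351763042 13.498364835027175 0.04970416778467276 0.050303044528860946 0.07644561194680762
d mm [-1.000e-01 -5.400e+00  1.309e+02] roll -0.02 yaw now 13.78 tilt 0.01 tcp [ 0.4434 -0.0106  0.1764] t 15.48 gap 0.0854 F [-0.6  1.2 -0.6] q6 1.12
```

```bash
python3 -m inch '[{"gripper":100,"dx":0,"dy":-0.0054,"dz":0.025,"roll":0},{"gripper":100,"dx":0,"dy":-0.0054,"dz":0.06,"roll":0},{"gripper":100,"dx":0,"dy":-0.0054,"dz":0.095,"roll":0},{"gripper":100,"dx":0,"dy":-0.0054,"dz":0.118,"roll":0},{"gripper":100,"dx":0,"dy":-0.0054,"dz":0.128,"roll":0}]' 80
python3 -m inch '[{"gripper":90,"dx":0,"dy":0,"dz":0.002,"roll":0},{"gripper":80,"dx":0,"dy":0,"dz":0.0035,"roll":0},{"gripper":70,"dx":0,"dy":0,"dz":0.0035,"roll":0},{"gripper":70,"dx":0,"dy":0,"dz":0.0035,"roll":0},{"gripper":68,"dx":0,"dy":0,"dz":0.0035,"roll":0}]' 80
python3 - <<'E'
from h import *
from workcell import arm
need(.44205,-.00545,.0448,13.8)
cv2.imwrite("pics/w15.png",arm.get_image("wrist")[:,:,::-1])
E
```

```text
clock: 15.9
tcp_pos: [0.4404, -0.0048, 0.0457]
eef_rot: [0.993, 0.12, -0.002, -0.001]
wrist_force: [-0.0, -0.1, -0.3]
finger_gap: 0.0855
clock: 16.32
tcp_pos: [0.4427, -0.0048, 0.0458]
eef_rot: [0.993, 0.121, 0.001, 0.0]
wrist_force: [0.2, -1.3, 0.1]
finger_gap: 0.0583
d mm [-0.8  0.5  1. ] roll 0.06 yaw now 13.86 tilt 0.09 tcp [ 0.4427 -0.0048  0.0458] t 16.32 gap 0.0583 F [ 0.2 -1.3  0.1] q6 1.13
```

View pics/w15.png

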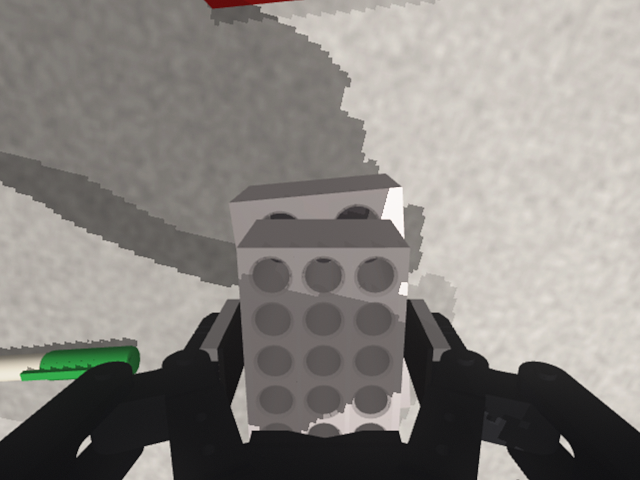

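Good. Close, then lift.

```bash
python3 -m inch '[{"gripper":62,"dx":-0.0004,"dy":0.0003,"dz":0.0005,"roll":0},{"gripper":55,"dx":-0.0004,"dy":0.0003,"dz":0.0005,"roll":0},{"gripper":50,"dx":-0.0004,"dy":0.0003,"dz":0.0005,"roll":0},{"gripper":45,"dx":-0.0004,"dy":0.0003,"dz":0.0005,"roll":0},{"gripper":40,"dx":-0.0004,"dy":0.0003,"dz":0.0005,"roll":0}]' 80
python3 -m inch '[{"gripper":35,"dx":0,"dy":0,"dz":0,"roll":0},{"gripper":35,"dx":0,"dy":0,"dz":0,"roll":0},{"gripper":35,"dx":0,"dy":0,"dz":-0.003,"roll":0},{"gripper":35,"dx":0,"dy":0,"dz":-0.012,"roll":0},{"gripper":35,"dx":0,"dy":0,"dz":-0.03,"roll":0}]' 80
python3 - <<'E'
from h import *
from workcell import arm
need(.4252,.3279,.17,-4)
cv2.imwrite("pics/w16.png",arm.get_image("wrist")[:,:,::-1])
E
```

```text
clock: 16.78
tcp_pos: [0.442, -0.0051, 0.0451]
eef_rot: [0.993, 0.121, 0.0, 0.0]
wrist_force: [-2.7, 0.8, 10.8]
finger_gap: 0.0489
clock: 17.2
tcp_pos: [0.4406, -0.0048, 0.0738]
eef_rot: [0.993, 0.121, -0.001, -0.0]
wrist_force: [-0.9, 0.1, -2.8]
finger_gap: 0.0491
d mm [  64.5 -326.8  -96. ] roll 17.86 yaw now 13.86 tilt 0.17 tcp [ 0.4406 -0.0048  0.0738] t 17.2 gap 0.0491 F [-0.9  0.1 -2.8] q6 1.13
```

View pics/w16.png

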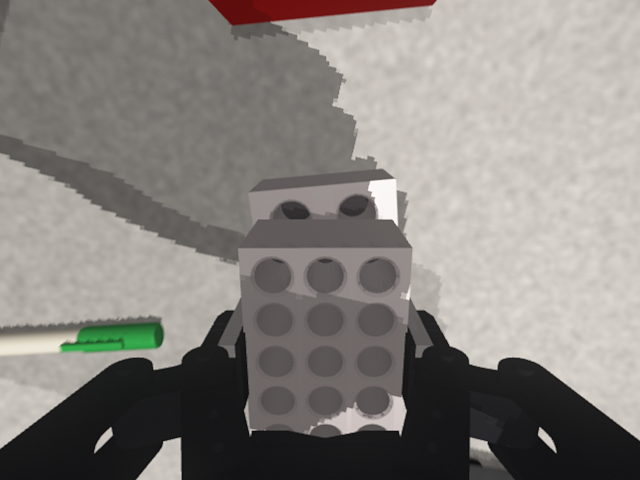

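```bash
python3 -m inch '[{"gripper":35,"dx":0,"dy":0,"dz":-0.025,"roll":2},{"gripper":35,"dx":0.002,"dy":-0.01,"dz":-0.055,"roll":6},{"gripper":35,"dx":0.006,"dy":-0.03,"dz":-0.08,"roll":11},{"gripper":35,"dx":0.012,"dy":-0.06,"dz":-0.09,"roll":15},{"gripper":35,"dx":0.019,"dy":-0.095,"dz":-0.092,"roll":18}]' 80
python3 -c "
from h import *
need(.4252,.3279,.165,-4)"
```

```text
clock: 17.67
tcp_pos: [0.4385, 0.0921, 0.1687]
eef_rot: [0.999, -0.039, 0.002, -0.0]
wrist_force: [1.0, -0.2, -2.3]
finger_gap: 0.0487
d mm [ -31.7 -234.     3.6] roll -0.48 yaw now -4.48 tilt 0.22 tcp [0.4385 0.0921 0.1687] t 17.67 gap 0.0487 F [ 1.  -0.2 -2.3] q6 1.67
```

```bash
python3 -m inch '[{"gripper":35,"dx":-0.004,"dy":-0.033,"dz":0,"roll":-0.4},{"gripper":35,"dx":-0.009,"dy":-0.068,"dz":0,"roll":-0.4},{"gripper":35,"dx":-0.014,"dy":-0.103,"dz":0,"roll":-0.4},{"gripper":35,"dx":-0.019,"dy":-0.138,"dz":0,"roll":-0.4},{"gripper":35,"dx":-0.023,"dy":-0.17,"dz":0,"roll":-0.4}]' 80
python3 -m inch '[{"gripper":35,"dx":-0.004,"dy":-0.025,"dz":0.01,"roll":0},{"gripper":35,"dx":-0.006,"dy":-0.043,"dz":0.025,"roll":0},{"gripper":35,"dx":-0.007,"dy":-0.054,"dz":0.038,"roll":0},{"gripper":35,"dx":-0.007,"dy":-0.058,"dz":0.043,"roll":0},{"gripper":35,"dx":-0.007,"dy":-0.058,"dz":0.043,"roll":0}]' 80
python3 -m inch '[{"gripper":35,"dx":0,"dy":0,"dz":0,"roll":0},{"gripper":35,"dx":0,"dy":0,"dz":0,"roll":0},{"gripper":35,"dx":0,"dy":0,"dz":0,"roll":0},{"gripper":35,"dx":0,"dy":0,"dz":0,"roll":0},{"gripper":35,"dx":0,"dy":0,"dz":0,"roll":0}]' 80
cat > chk.py <<'E'
from h import *
from workcell import arm
import sys
def chk(c,yaw,half,z,bw,bl,bh,off,out,r=(300,260)):
    need(c[0],c[1],z+off,yaw)
    m=arm.camera_model("wrist"); s=arm.get_state()
    im=arm.get_image("wrist")[:,:,::-1].copy()
    a=np.radians(yaw);x=np.array([np.cos(a),np.sin(a)]);y=np.array([-x[1],x[0]]);c=np.array(c)
    k=((1,1),(1,-1),(-1,-1),(-1,1))
    q=proj(m,[np.r_[c+half*(i*x+j*y),z] for i,j in k])
    T=R.from_quat(s['eef_rot']).as_matrix()
    b=proj(m,[s['tcp_pos']+T@[i*bw/2,j*bl/2,-(bh-off)] for i,j in k])
    im=cv2.resize(im,None,fx=2,fy=2)
    cv2.polylines(im,[np.int32(2*q)],True,(0,0,255),1);cv2.polylines(im,[np.int32(2*b)],True,(0,255,0),1)
    cv2.imwrite(out,im[r[0]:r[0]+600,r[1]:r[1]+800])
E
python3 -c "
from chk import *
chk((.4252,.3279),-4,.052,.08,.05,.076,.036,.0031,'pics/w17.png')"
```

```text
clock: 18.08
tcp_pos: [0.4261, 0.265, 0.1664]
eef_rot: [0.999, -0.032, 0.0, -0.0]
wrist_force: [0.4, -0.4, -1.7]
finger_gap: 0.0491
clock: 18.5
tcp_pos: [0.4229, 0.3215, 0.1223]
eef_rot: [0.999, -0.032, -0.001, 0.001]
wrist_force: [0.6, 0.2, -2.1]
finger_gap: 0.0491
clock: 18.92
tcp_pos: [0.4239, 0.321, 0.1239]
eef_rot: [0.999, -0.033, 0.0, -0.0]
wrist_force: [-0.7, 0.2, -2.4]
finger_gap: 0.0486
d mm [ 0.9 -6.9 40.8] roll 0.23 yaw now -3.77 tilt 0.04 tcp [0.4239 0.321  0.1239] t 18.92 gap 0.0486 F [-0.7  0.2 -2.4] q6 2.13
```

View pics/w17.png

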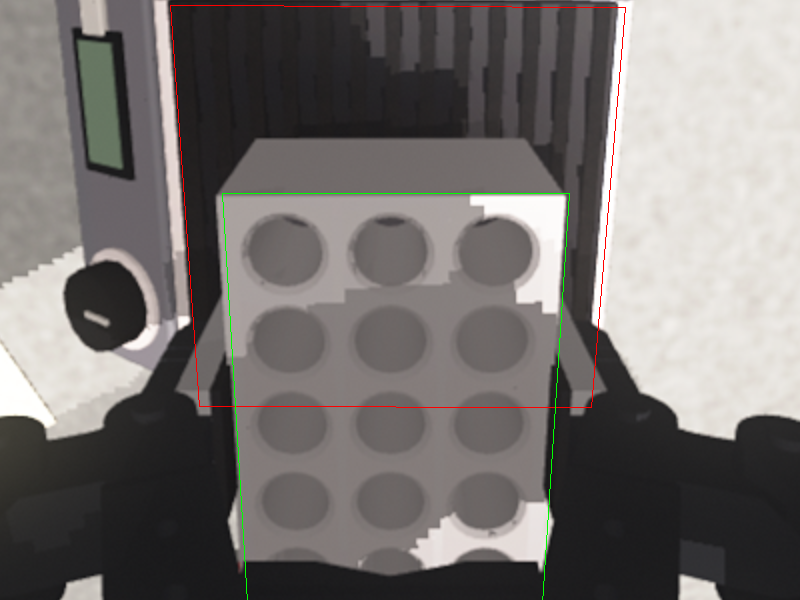

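Run:
```python
from h import *
from workcell import arm
m=arm.camera_model("wrist");print(m)
cv2.imwrite("pics/w18.png",arm.get_image("wrist")[:,:,::-1])
crop(cv2.imread("pics/w18.png"),180,135,280,200,3,"pics/w18c.png")
crop(cv2.imread("pics/w18.png"),200,140,70,50,10,"pics/w18l.png")
crop(cv2.imread("pics/w18.png"),415,140,50,50,10,"pics/w18r.png")
```

```text
{'vfov': 61.73571887645718, 'cx': 324.89856552107995, 'cy': 241.94625736446233, 'origin': array([0.42749987, 0.3932159 , 0.26712974]), 'orientation': array([-0.14352046,  0.0041555 , -0.03263676,  0.98910032])}
```

View pics/w18c.png

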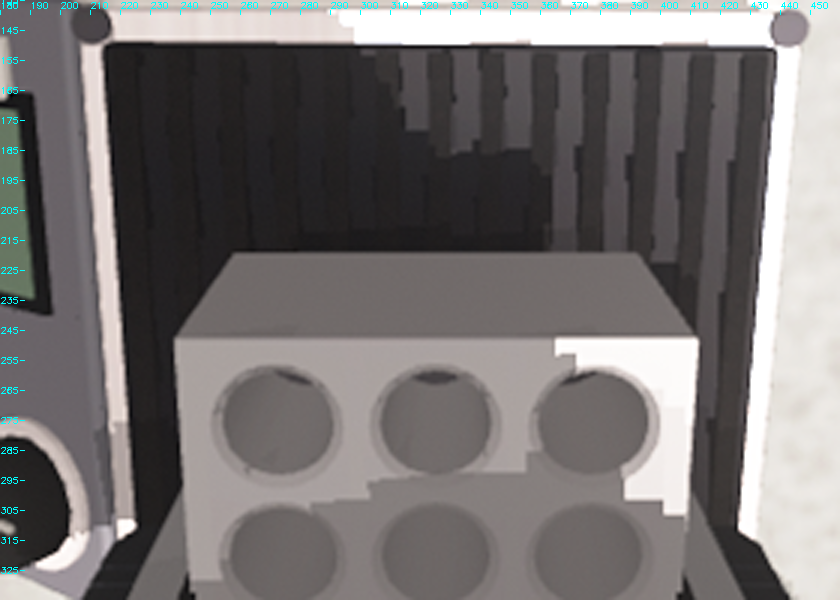

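View pics/w18l.png

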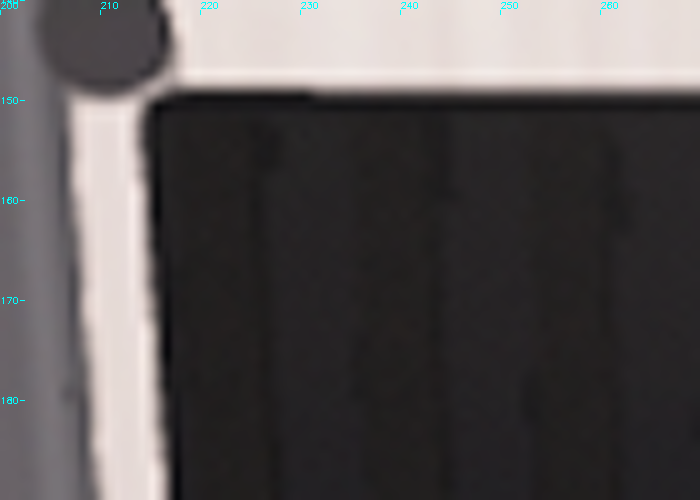

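View pics/w18r.png

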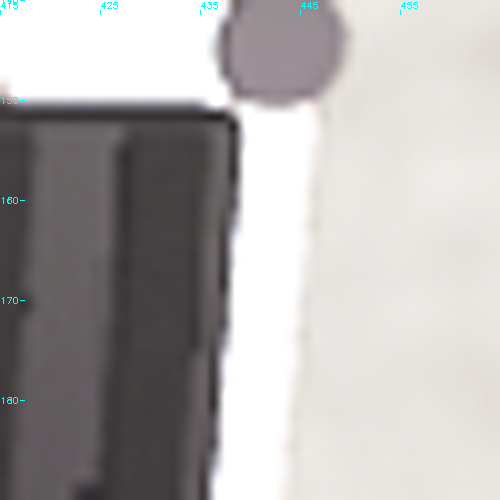

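Run:
```python
from h import *
m={'vfov': 61.73571887645718, 'cx': 324.89856552107995, 'cy': 241.94625736446233, 'origin': np.array([0.42749987, 0.3932159 , 0.26712974]), 'orientation': np.array([-0.14352046,  0.0041555 , -0.03263676,  0.98910032])}
for z in(.079,.08):
    A,B,C,D=[pt(m,*c,z)[:2] for c in((214.8,149.7),(438.6,151),(426.7,308.3),(225.7,311.7))]
    a=lambda p,q:np.degrees(np.arctan2(*(q-p)[::-1]))
    yaw=a(A,B); e=(B-A)/np.linalg.norm(B-A); n=np.array([-e[1],e[0]])
    print(yaw,a(D,A)+90 if 0 else a(A,D)-90,a(B,C)-90,np.linalg.norm(B-A),(A+B)/2+.052*n)
```

```text
-4.099540706944707 -184.28691332747033 -183.59413107792602 0.10244582778699711 [0.43150332 0.43300537]
-4.099540706944704 -184.2869133274703 -183.59413107792602 0.10190127896772488 [0.4315018  0.43306957]
```

```bash
python3 -c "
from h import *
need(.4247,.3287,.0835,-4)"
```

```text
d mm [ 0.5 -7.6 40.2] roll 0.24 yaw now -3.76 tilt 0.02 tcp [0.4237 0.3211 0.1237] t 19.02 gap 0.0491 F [ 0.3  0.1 -2.6] q6 2.13
```

```bash
python3 -m inch '[{"gripper":35,"dx":0.0006,"dy":-0.003,"dz":0.008,"roll":0.2},{"gripper":35,"dx":0.0006,"dy":-0.006,"dz":0.018,"roll":0.2},{"gripper":35,"dx":0.0006,"dy":-0.0076,"dz":0.028,"roll":0.2},{"gripper":35,"dx":0.0006,"dy":-0.0076,"dz":0.034,"roll":0.2},{"gripper":35,"dx":0.0006,"dy":-0.0076,"dz":0.037,"roll":0.2}]' 80
python3 -m inch '[{"gripper":35,"dx":0,"dy":0,"dz":0.001,"roll":0},{"gripper":35,"dx":0,"dy":0,"dz":0.0015,"roll":0},{"gripper":35,"dx":0,"dy":0,"dz":0.002,"roll":0},{"gripper":35,"dx":0,"dy":0,"dz":0.0025,"roll":0},{"gripper":35,"dx":0,"dy":0,"dz":0.0025,"roll":0}]' 80
python3 -c "
from h import *
need(.4247,.3287,.083,-4)"
```

```text
clock: 19.43
tcp_pos: [0.4239, 0.3287, 0.0848]
eef_rot: [0.999, -0.034, -0.001, 0.001]
wrist_force: [0.3, -0.9, -3.2]
finger_gap: 0.0486
clock: 19.85
tcp_pos: [0.4248, 0.3289, 0.0842]
eef_rot: [0.999, -0.034, 0.0, -0.0]
wrist_force: [0.2, -0.9, -2.3]
finger_gap: 0.049
d mm [-0.1  0.2  1.2] roll 0.06 yaw now -3.94 tilt 0.03 tcp [0.4248 0.3289 0.0842] t 19.85 gap 0.049 F [ 0.2 -0.9 -2.3] q6 2.15
```

```bash
python3 -m inch '[{"gripper":35,"dx":0,"dy":0,"dz":0.0003,"roll":0},{"gripper":35,"dx":0,"dy":0,"dz":0.0006,"roll":0},{"gripper":35,"dx":0,"dy":0,"dz":0.0009,"roll":0},{"gripper":35,"dx":0,"dy":0,"dz":0.001,"roll":0},{"gripper":35,"dx":0,"dy":0,"dz":0.001,"roll":0}]' 80
python3 -m inch '[{"gripper":35,"dx":0,"dy":0,"dz":0.0002,"roll":0},{"gripper":35,"dx":0,"dy":0,"dz":0.0004,"roll":0},{"gripper":35,"dx":0,"dy":0,"dz":0.0005,"roll":0},{"gripper":35,"dx":0,"dy":0,"dz":0.0005,"roll":0},{"gripper":35,"dx":0,"dy":0,"dz":0.0005,"roll":0}]' 80
```

```text
clock: 20.27
tcp_pos: [0.4247, 0.3289, 0.0832]
eef_rot: [0.999, -0.034, 0.0, -0.0]
wrist_force: [-1.1, -1.6, 2.3]
finger_gap: 0.0489
clock: 20.68
tcp_pos: [0.4247, 0.3289, 0.0832]
eef_rot: [0.999, -0.034, 0.0, -0.0]
wrist_force: [-3.3, -2.1, 11.5]
finger_gap: 0.0491
```

Contact. Release and rise.

```bash
python3 -m inch '[{"gripper":60,"dx":0,"dy":0,"dz":0,"roll":0},{"gripper":70,"dx":0,"dy":0,"dz":0,"roll":0},{"gripper":85,"dx":0,"dy":0,"dz":0,"roll":0},{"gripper":90,"dx":0,"dy":0,"dz":0,"roll":0},{"gripper":90,"dx":0,"dy":0,"dz":0,"roll":0}]' 80
python3 -m inch '[{"gripper":90,"dx":0,"dy":0,"dz":-0.006,"roll":0},{"gripper":100,"dx":0,"dy":0,"dz":-0.02,"roll":0},{"gripper":100,"dx":0,"dy":0,"dz":-0.045,"roll":0},{"gripper":100,"dx":0,"dy":0,"dz":-0.075,"roll":0},{"gripper":100,"dx":0,"dy":0,"dz":-0.09,"roll":0}]' 80
python3 - <<'E'
from h import *
from workcell import arm
need(.4432,-.006,.16,19)
cv2.imwrite("pics/w19.png",arm.get_image("wrist")[:,:,::-1])
E
```

```text
clock: 21.1
tcp_pos: [0.4247, 0.3289, 0.0824]
eef_rot: [0.999, -0.034, -0.0, -0.0]
wrist_force: [0.0, 0.3, 0.9]
finger_gap: 0.077
clock: 21.52
tcp_pos: [0.4252, 0.3292, 0.1758]
eef_rot: [0.999, -0.034, 0.001, -0.001]
wrist_force: [0.1, 0.1, 0.8]
finger_gap: 0.085
d mm [ 40.9 333.2  15.4] roll -22.94 yaw now -3.94 tilt 0.16 tcp [0.4252 0.3292 0.1758] t 21.52 gap 0.085 F [0.1 0.1 0.8] q6 2.15
```

View pics/w19.png

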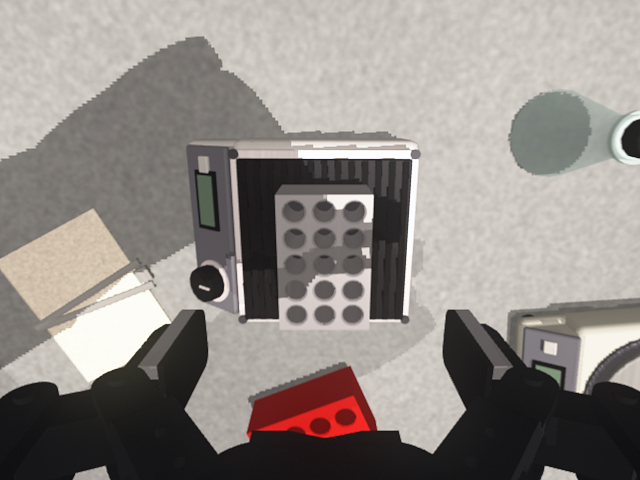

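The middle block (275–374) is centred and square on the mat (238–411). Next is the large block.

```bash
python3 -m inch '[{"gripper":100,"dx":0.004,"dy":0.03,"dz":0,"roll":-3},{"gripper":100,"dx":0.009,"dy":0.07,"dz":0,"roll":-9},{"gripper":100,"dx":0.014,"dy":0.11,"dz":0,"roll":-15},{"gripper":100,"dx":0.018,"dy":0.15,"dz":0,"roll":-20},{"gripper":100,"dx":0.023,"dy":0.19,"dz":0,"roll":-23}]' 100
python3 -c "
from h import *
need(.4432,-.006,.17,19)"
```

```text
clock: 21.98
tcp_pos: [0.434, 0.1362, 0.1727]
eef_rot: [0.986, 0.168, 0.0, 0.0]
wrist_force: [2.4, 0.3, -0.2]
finger_gap: 0.0852
d mm [-38.6 137.1   2.7] roll 0.39 yaw now 19.39 tilt 0.02 tcp [0.434  0.1362 0.1727] t 21.98 gap 0.0852 F [ 2.4  0.3 -0.2] q6 1.36
```

```bash
python3 -m inch '[{"gripper":100,"dx":-0.01,"dy":0.036,"dz":0.001,"roll":0},{"gripper":100,"dx":-0.021,"dy":0.075,"dz":0.002,"roll":0},{"gripper":100,"dx":-0.031,"dy":0.11,"dz":0.002,"roll":0},{"gripper":100,"dx":-0.037,"dy":0.13,"dz":0.002,"roll":0},{"gripper":100,"dx":-0.038,"dy":0.134,"dz":0.002,"roll":0}]' 100
python3 -m inch '[{"gripper":100,"dx":0,"dy":0,"dz":0,"roll":0},{"gripper":100,"dx":0,"dy":0,"dz":0,"roll":0},{"gripper":100,"dx":0,"dy":0,"dz":0,"roll":0},{"gripper":100,"dx":0,"dy":0,"dz":0,"roll":0},{"gripper":100,"dx":0,"dy":0,"dz":0,"roll":0}]' 100
python3 - <<'E'
from h import *
from workcell import arm
need(.4432,-.006,.17,19)
m=arm.camera_model("wrist"); print(m)
cv2.imwrite("pics/w20.png",arm.get_image("wrist")[:,:,::-1])
crop(cv2.imread("pics/w20.png"),255,170,140,150,5,"pics/w20c.png")
E
```

```text
clock: 22.4
tcp_pos: [0.4426, -0.0043, 0.1707]
eef_rot: [0.986, 0.164, 0.0, 0.0]
wrist_force: [0.1, 0.9, -0.2]
finger_gap: 0.0854
clock: 22.82
tcp_pos: [0.4424, -0.0004, 0.1705]
eef_rot: [0.986, 0.166, -0.0, -0.0]
wrist_force: [-0.3, 0.3, -0.3]
finger_gap: 0.0856
d mm [-1.   5.5  0.5] roll 0.15 yaw now 19.15 tilt 0.01 tcp [ 4.424e-01 -4.000e-04  1.705e-01] t 22.82 gap 0.0856 F [-0.3  0.3 -0.3] q6 1.05
{'vfov': 61.73571887645718, 'cx': 324.89856552107995, 'cy': 241.94625736446233, 'origin': array([0.41778221, 0.06787895, 0.31377632]), 'orientation': array([-0.14175103, -0.02398808,  0.16455882,  0.9758338 ])}
```

View pics/w20c.png

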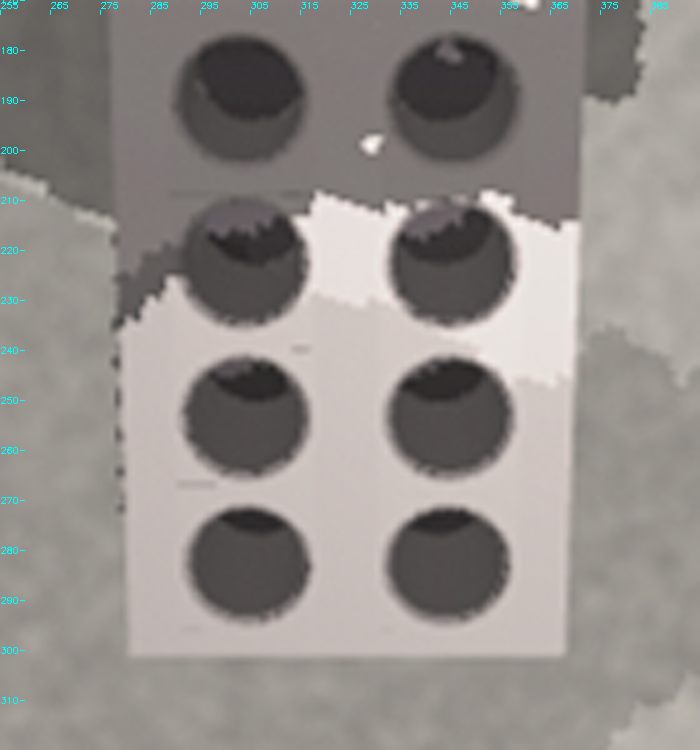

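Run:
```python
from h import *
m={'vfov': 61.73571887645718, 'cx': 324.89856552107995, 'cy': 241.94625736446233, 'origin': np.array([0.41778221, 0.06787895, 0.31377632]), 'orientation': np.array([-0.14175103, -0.02398808,  0.16455882,  0.9758338])}
crop(cv2.imread("pics/w20.png"),265,140,120,60,6,"pics/w20d.png")
D,C,A,B=[pt(m,*c,.042)[:2] for c in((281,301),(368.4,301),(277.4,200),(371.4,200))]
a=lambda p,q:np.degrees(np.arctan2(*(q-p)[::-1]))
e=(C-D)/np.linalg.norm(C-D);n=np.array([-e[1],e[0]])
print(a(D,C),a(D,A)-90,a(C,B)-90,np.linalg.norm(C-D),(C+D)/2+.048*n)
```

```text
19.14093198961049 19.23518572893309 19.351333475011103 0.06452576735159164 [ 0.44331888 -0.00597649]
```

View pics/w20d.png

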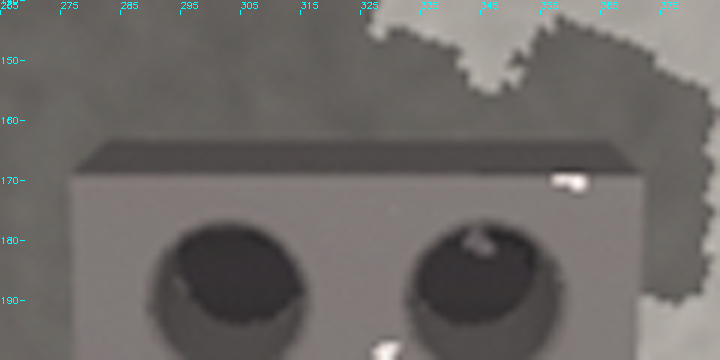

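```bash
python3 -m inch '[{"gripper":100,"dx":-0.001,"dy":0.0056,"dz":0.025,"roll":0},{"gripper":100,"dx":-0.001,"dy":0.0056,"dz":0.06,"roll":0},{"gripper":100,"dx":-0.001,"dy":0.0056,"dz":0.095,"roll":0},{"gripper":100,"dx":-0.001,"dy":0.0056,"dz":0.125,"roll":0},{"gripper":100,"dx":-0.001,"dy":0.0056,"dz":0.145,"roll":0}]' 110
python3 -m inch '[{"gripper":100,"dx":0,"dy":0,"dz":0.01,"roll":0},{"gripper":95,"dx":0,"dy":0,"dz":0.017,"roll":0},{"gripper":90,"dx":0,"dy":0,"dz":0.02,"roll":0},{"gripper":85,"dx":0,"dy":0,"dz":0.0215,"roll":0},{"gripper":84,"dx":0,"dy":0,"dz":0.0215,"roll":0}]' 110
python3 - <<'E'
from h import *
from workcell import arm
need(.4433,-.006,.004,19.2)
cv2.imwrite("pics/w21.png",arm.get_image("wrist")[:,:,::-1])
E
```

```text
clock: 23.28
tcp_pos: [0.4421, -0.0063, 0.0232]
eef_rot: [0.986, 0.166, -0.001, -0.0]
wrist_force: [0.2, -1.2, 0.8]
finger_gap: 0.0854
clock: 23.7
tcp_pos: [0.4436, -0.0069, 0.0043]
eef_rot: [0.986, 0.166, 0.0, 0.0]
wrist_force: [0.6, -0.2, 0.6]
finger_gap: 0.0716
d mm [-0.  -0.9  0.3] roll -0.12 yaw now 19.08 tilt 0.04 tcp [ 0.4436 -0.0069  0.0043] t 23.7 gap 0.0716 F [ 0.6 -0.2  0.6] q6 1.04
```

View pics/w21.png

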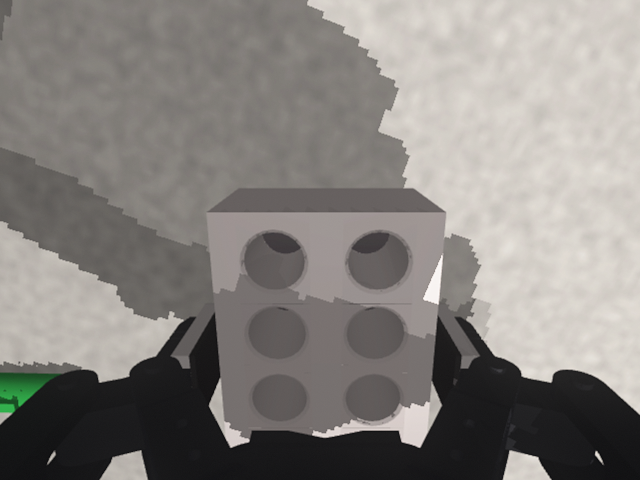

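```bash
python3 -m inch '[{"gripper":79,"dx":0,"dy":-0.0006,"dz":0,"roll":0},{"gripper":74,"dx":0,"dy":-0.0006,"dz":0,"roll":0},{"gripper":68,"dx":0,"dy":-0.0006,"dz":0,"roll":0},{"gripper":60,"dx":0,"dy":-0.0006,"dz":0,"roll":0},{"gripper":55,"dx":0,"dy":-0.0006,"dz":0,"roll":0}]' 110
python3 -m inch '[{"gripper":50,"dx":0,"dy":0,"dz":0,"roll":0},{"gripper":50,"dx":0,"dy":0,"dz":0,"roll":0},{"gripper":50,"dx":0,"dy":0,"dz":-0.003,"roll":0},{"gripper":50,"dx":0,"dy":0,"dz":-0.012,"roll":0},{"gripper":50,"dx":0,"dy":0,"dz":-0.03,"roll":0}]' 110
python3 - <<'E'
from h import *
from workcell import arm
need(.6536,-.1684,.15,4.8)
cv2.imwrite("pics/w22.png",arm.get_image("wrist")[:,:,::-1])
E
```

```text
clock: 24.17
tcp_pos: [0.4436, -0.0063, 0.0051]
eef_rot: [0.986, 0.166, 0.001, 0.0]
wrist_force: [-4.2, 1.8, 18.9]
finger_gap: 0.0625
clock: 24.58
tcp_pos: [0.442, -0.0062, 0.0334]
eef_rot: [0.986, 0.166, -0.001, -0.0]
wrist_force: [0.4, -0.1, -4.6]
finger_gap: 0.0624
d mm [ 146.8  222.3 -117.2] roll 14.26 yaw now 19.06 tilt 0.15 tcp [ 0.442  -0.0062  0.0334] t 24.58 gap 0.0624 F [ 0.4 -0.1 -4.6] q6 1.04
```

View pics/w22.png

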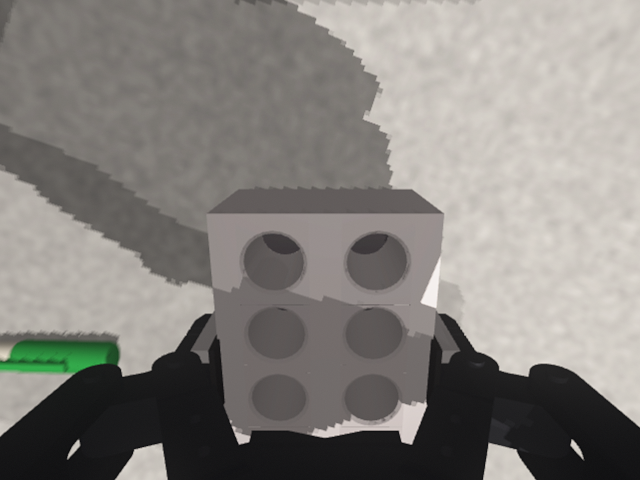

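```bash
python3 -m inch '[{"gripper":50,"dx":0,"dy":0,"dz":-0.025,"roll":0},{"gripper":50,"dx":0,"dy":0,"dz":-0.055,"roll":2},{"gripper":50,"dx":0.005,"dy":0.008,"dz":-0.09,"roll":6},{"gripper":50,"dx":0.015,"dy":0.023,"dz":-0.115,"roll":10},{"gripper":50,"dx":0.03,"dy":0.045,"dz":-0.12,"roll":14.2}]' 110
python3 -c "
from h import *
need(.6536,-.1684,.15,4.8)"
```

```text
clock: 25.05
tcp_pos: [0.4871, -0.039, 0.1581]
eef_rot: [0.999, 0.041, 0.003, 0.001]
wrist_force: [2.1, -0.8, -2.7]
finger_gap: 0.0626
d mm [155.2 142.6   9.1] roll -0.06 yaw now 4.74 tilt 0.3 tcp [ 0.4871 -0.039   0.1581] t 25.05 gap 0.0626 F [ 2.1 -0.8 -2.7] q6 1.24
```

```bash
python3 -m inch '[{"gripper":50,"dx":0.022,"dy":0.02,"dz":0,"roll":0},{"gripper":50,"dx":0.045,"dy":0.041,"dz":0,"roll":0},{"gripper":50,"dx":0.069,"dy":0.063,"dz":0,"roll":0},{"gripper":50,"dx":0.093,"dy":0.085,"dz":0,"roll":0},{"gripper":50,"dx":0.115,"dy":0.105,"dz":0,"roll":0}]' 110
python3 -m inch '[{"gripper":50,"dx":0.02,"dy":0.018,"dz":0,"roll":0},{"gripper":50,"dx":0.033,"dy":0.03,"dz":0.006,"roll":0},{"gripper":50,"dx":0.038,"dy":0.035,"dz":0.016,"roll":0},{"gripper":50,"dx":0.04,"dy":0.036,"dz":0.022,"roll":0},{"gripper":50,"dx":0.04,"dy":0.036,"dz":0.022,"roll":0}]' 110
python3 -m inch '[{"gripper":50,"dx":0,"dy":0,"dz":0,"roll":0},{"gripper":50,"dx":0,"dy":0,"dz":0,"roll":0},{"gripper":50,"dx":0,"dy":0,"dz":0,"roll":0},{"gripper":50,"dx":0,"dy":0,"dz":0,"roll":0},{"gripper":50,"dx":0,"dy":0,"dz":0,"roll":0}]' 110
python3 - <<'E'
from chk import *
chk((.6536,-.1684),4.8,.056,.085,.064,.096,.042,.0047,'pics/w23.png',(200,260))
m=arm.camera_model("wrist");print(m)
cv2.imwrite("pics/w24.png",arm.get_image("wrist")[:,:,::-1])
E
```

```text
clock: 25.47
tcp_pos: [0.6109, -0.1352, 0.1534]
eef_rot: [0.999, 0.042, 0.0, 0.0]
wrist_force: [0.4, 0.7, -3.8]
finger_gap: 0.0624
clock: 25.88
tcp_pos: [0.6514, -0.1658, 0.1297]
eef_rot: [0.999, 0.042, -0.002, -0.001]
wrist_force: [-1.2, 0.7, -3.3]
finger_gap: 0.0624
clock: 26.3
tcp_pos: [0.6525, -0.1662, 0.1325]
eef_rot: [0.999, 0.043, 0.0, 0.0]
wrist_force: [0.6, -0.0, -4.3]
finger_gap: 0.0625
d mm [ 0.9  2.3 42.8] roll 0.08 yaw now 4.88 tilt 0.04 tcp [ 0.6525 -0.1662  0.1325] t 26.3 gap 0.0625 F [ 0.6 -0.  -4.3] q6 1.12
{'vfov': 61.73571887645718, 'cx': 324.89856552107995, 'cy': 241.94625736446233, 'origin': array([ 0.64537415, -0.0942054 ,  0.27565555]), 'orientation': array([-0.14372607, -0.00658883,  0.04195656,  0.98870574])}
```

View pics/w23.png

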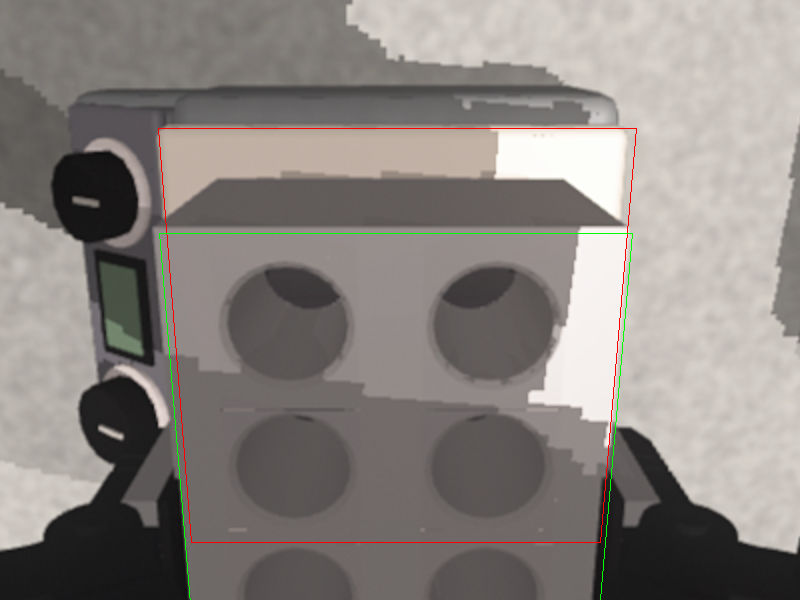

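```bash
python3 -m inch '[{"gripper":50,"dx":0.0005,"dy":0.0013,"dz":0.008,"roll":0},{"gripper":50,"dx":0.0005,"dy":0.0026,"dz":0.018,"roll":0},{"gripper":50,"dx":0.0005,"dy":0.0026,"dz":0.028,"roll":0},{"gripper":50,"dx":0.0005,"dy":0.0026,"dz":0.035,"roll":0},{"gripper":50,"dx":0.0005,"dy":0.0026,"dz":0.038,"roll":0}]' 110
python3 -m inch '[{"gripper":50,"dx":0,"dy":0,"dz":0.001,"roll":0},{"gripper":50,"dx":0,"dy":0,"dz":0.0015,"roll":0},{"gripper":50,"dx":0,"dy":0,"dz":0.002,"roll":0},{"gripper":50,"dx":0,"dy":0,"dz":0.0025,"roll":0},{"gripper":50,"dx":0,"dy":0,"dz":0.0025,"roll":0}]' 110
python3 -c "
from h import *
need(.6532,-.1687,.0897,4.8)"
```

```text
clock: 26.82
tcp_pos: [0.6524, -0.1688, 0.0919]
eef_rot: [0.999, 0.042, -0.001, -0.001]
wrist_force: [-0.6, 0.5, -3.6]
finger_gap: 0.0623
clock: 27.23
tcp_pos: [0.6534, -0.169, 0.0917]
eef_rot: [0.999, 0.042, 0.0, 0.0]
wrist_force: [0.9, -0.3, -3.2]
finger_gap: 0.0621
d mm [-0.2 -0.3  2. ] roll 0.07 yaw now 4.87 tilt 0.03 tcp [ 0.6534 -0.169   0.0917] t 27.23 gap 0.0621 F [ 0.9 -0.3 -3.2] q6 1.11
```

```bash
python3 -m inch '[{"gripper":50,"dx":0,"dy":0,"dz":0.0005,"roll":0},{"gripper":50,"dx":0,"dy":0,"dz":0.001,"roll":0},{"gripper":50,"dx":0,"dy":0,"dz":0.0014,"roll":0},{"gripper":50,"dx":0,"dy":0,"dz":0.0016,"roll":0},{"gripper":50,"dx":0,"dy":0,"dz":0.0016,"roll":0}]' 110
python3 -m inch '[{"gripper":50,"dx":0,"dy":0,"dz":0.0002,"roll":0},{"gripper":50,"dx":0,"dy":0,"dz":0.0004,"roll":0},{"gripper":50,"dx":0,"dy":0,"dz":0.0005,"roll":0},{"gripper":50,"dx":0,"dy":0,"dz":0.0005,"roll":0},{"gripper":50,"dx":0,"dy":0,"dz":0.0005,"roll":0}]' 110
```

```text
clock: 27.65
tcp_pos: [0.6533, -0.169, 0.0902]
eef_rot: [0.999, 0.042, 0.0, 0.0]
wrist_force: [-2.3, 1.1, 1.8]
finger_gap: 0.0627
clock: 28.07
tcp_pos: [0.6533, -0.169, 0.0902]
eef_rot: [0.999, 0.042, 0.0, 0.0]
wrist_force: [-5.1, 1.8, 7.7]
finger_gap: 0.0626
```

```bash
python3 -m inch '[{"gripper":76,"dx":0,"dy":0,"dz":0,"roll":0},{"gripper":80,"dx":0,"dy":0,"dz":0,"roll":0},{"gripper":90,"dx":0,"dy":0,"dz":0,"roll":0},{"gripper":100,"dx":0,"dy":0,"dz":0,"roll":0},{"gripper":100,"dx":0,"dy":0,"dz":0,"roll":0}]' 110
python3 -m inch '[{"gripper":100,"dx":0,"dy":0,"dz":-0.006,"roll":0},{"gripper":100,"dx":0,"dy":0,"dz":-0.02,"roll":0},{"gripper":100,"dx":0,"dy":0,"dz":-0.045,"roll":0},{"gripper":100,"dx":0,"dy":0,"dz":-0.08,"roll":0},{"gripper":100,"dx":0,"dy":0,"dz":-0.11,"roll":0}]' 110
python3 - <<'E'
from h import *
from workcell import arm
need(.43,-.1,.25,4.8)
cv2.imwrite("pics/w25.png",arm.get_image("wrist")[:,:,::-1])
E
```

```text
clock: 28.48
tcp_pos: [0.6533, -0.169, 0.0893]
eef_rot: [0.999, 0.042, -0.0, -0.0]
wrist_force: [-0.3, -0.3, 0.3]
finger_gap: 0.085
clock: 28.9
tcp_pos: [0.653, -0.1689, 0.2015]
eef_rot: [0.999, 0.042, 0.0, 0.0]
wrist_force: [0.5, 0.2, 0.2]
finger_gap: 0.085
d mm [-216.3  -87.5  -48.5] roll 0.06 yaw now 4.86 tilt 0.01 tcp [ 0.653  -0.1689  0.2015] t 28.9 gap 0.085 F [0.5 0.2 0.2] q6 1.11
```

View pics/w25.png

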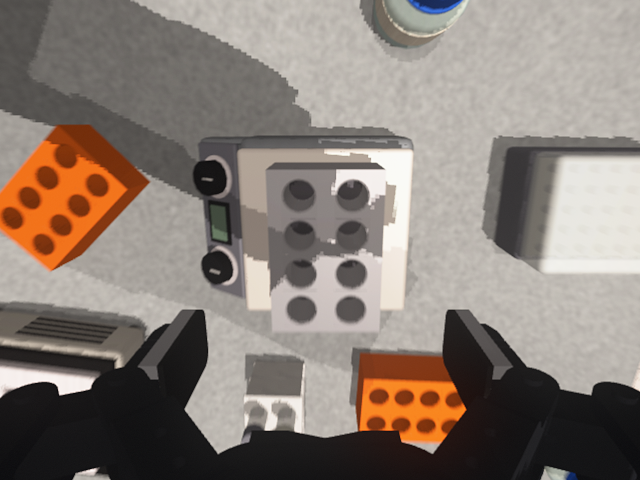

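```bash
python3 -m inch '[{"gripper":100,"dx":-0.03,"dy":0.02,"dz":-0.03,"roll":0},{"gripper":100,"dx":-0.065,"dy":0.04,"dz":-0.04,"roll":0},{"gripper":100,"dx":-0.1,"dy":0.06,"dz":-0.05,"roll":0},{"gripper":100,"dx":-0.135,"dy":0.08,"dz":-0.05,"roll":0},{"gripper":100,"dx":-0.17,"dy":0.1,"dz":-0.05,"roll":0}]' 60
python3 -m inch '[{"gripper":100,"dx":-0.035,"dy":0.02,"dz":0,"roll":5},{"gripper":100,"dx":-0.07,"dy":0.04,"dz":0,"roll":10},{"gripper":100,"dx":-0.105,"dy":0.06,"dz":0,"roll":15},{"gripper":100,"dx":-0.14,"dy":0.08,"dz":0,"roll":20},{"gripper":100,"dx":-0.175,"dy":0.1,"dz":0,"roll":25}]' 60
python3 -c "
from h import *
need(.25,-.45,.25,-40)"
```

```text
clock: 29.37
tcp_pos: [0.4924, -0.2829, 0.2505]
eef_rot: [0.999, 0.043, 0.001, 0.001]
wrist_force: [0.6, 0.5, 0.7]
finger_gap: 0.0854
clock: 29.78
tcp_pos: [0.3261, -0.3973, 0.25]
eef_rot: [0.984, -0.177, 0.0, 0.0]
wrist_force: [0.1, -1.0, -0.0]
finger_gap: 0.0851
d mm [-53.   75.9   0. ] roll 19.63 yaw now -20.37 tilt 0.05 tcp [ 0.3261 -0.3973  0.25  ] t 29.78 gap 0.0851 F [ 0.1 -1.  -0. ] q6 0.88
```

```bash
python3 -m inch '[{"gripper":100,"dx":-0.02,"dy":0.025,"dz":0,"roll":5},{"gripper":100,"dx":-0.04,"dy":0.05,"dz":0,"roll":10},{"gripper":100,"dx":-0.053,"dy":0.07,"dz":0,"roll":15},{"gripper":100,"dx":-0.053,"dy":0.076,"dz":0,"roll":19},{"gripper":100,"dx":-0.053,"dy":0.076,"dz":0,"roll":19}]' 60
python3 - <<'E'
from h import *
from workcell import arm
im=arm.get_image("top")[:,:,::-1].copy();cv2.imwrite("pics/top9.png",im)
cv2.imwrite("pics/scene9.png",arm.get_image("scene")[:,:,::-1])
cs=[]
for u,v in((370,125),(220,130),(150,235),(455,230)):
    cs.append(cv2.resize(im[v:v+95,u:u+85],None,fx=4.5,fy=3.15*1.0 if 0 else 3.15*1.4285,interpolation=cv2.INTER_CUBIC)[:300*2//2*1+127])
    
t=[cv2.resize(im[v:v+75,u:u+100],(400,300),interpolation=cv2.INTER_CUBIC) for u,v in((360,128),(210,130),(140,238),(450,230))]
cv2.imwrite("pics/fin.png",np.vstack([np.hstack(t[:2]),np.hstack(t[2:])]))
E
```

```text
clock: 30.2
tcp_pos: [0.2507, -0.4509, 0.2497]
eef_rot: [0.941, -0.338, 0.0, 0.0]
wrist_force: [0.2, 0.2, -0.4]
finger_gap: 0.0854
```

View pics/fin.png

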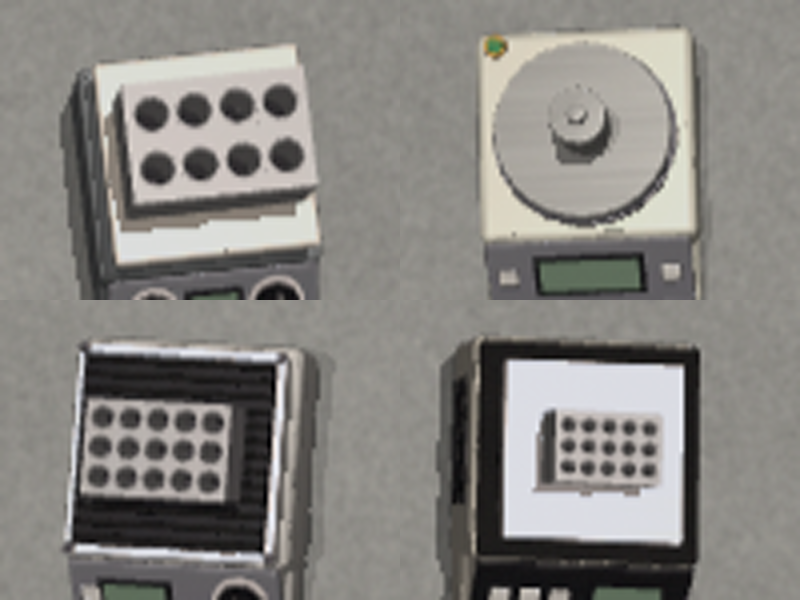

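View pics/scene9.png

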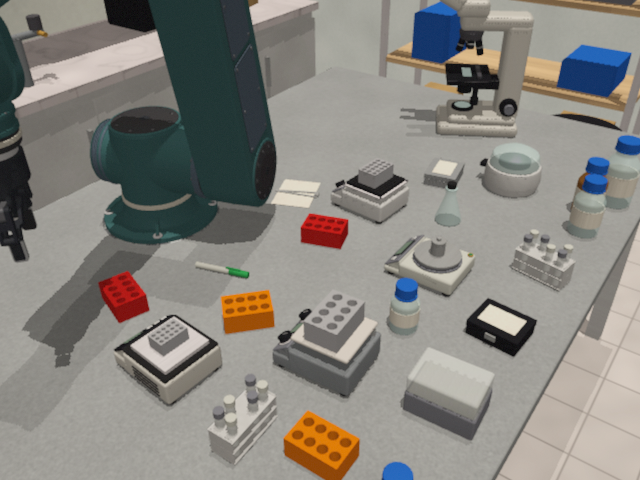

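Run:
```python
from h import *
from workcell import arm
m=arm.camera_model("top")
for n,q,z in(("M .4252 .3279",[(162.5,262.5),(198,264),(197,288),(160,286.5)],.116),("L .6536 -.1684",[(390.5,148.5),(436,144.5),(439,174),(393.5,178.5)],.127),("S .4317 -.3486",[(489.5,257.5),(515.5,258.75),(515,276.5),(489,275.5)],.096)):
    P=np.array([pt(m,*c,z)[:2] for c in q]); d=P[1]-P[0]+P[2]-P[3]
    print(n,P.mean(0).round(4),np.degrees(np.arctan2(d[1],d[0])).round(1)+90)
print(pt(m,254.25,158.3,.093))
```

```text
M .4252 .3279 [0.426  0.3279] -3.4000000000000057
L .6536 -.1684 [ 0.6548 -0.1684] 4.200000000000003
S .4317 -.3486 [ 0.432  -0.3491] -3.5
[0.67723198 0.17244453 0.093     ]
```

All four pieces are within about 1.2 mm and 0.7° of their plate centres, and the flask and bottle look untouched. Handing in.

```bash
python3 -c "
from workcell import arm
print(arm.hand_in())"
```

```text
the job is handed in; nothing more can be done
None
```

I took the stack apart from the top down and handed the job in at about 30 s of the 112 s allowed. The pot is on the balance pan, the small block on the cold plate, the middle block on the shaker mat and the large block on the hotplate. Each was lowered until the wrist force showed contact (5–12 N) before I let go.

- **Position:** the last top-camera check puts every piece upright and within about 1.3 mm of the centre measured for its plate. That camera is itself only good to about 2 mm.
- **Squareness:** the blocks are square to the instruments to within about 0.7° by the same check, which is close to its reading error.
- **Bystanders:** the flask, the bottle and the red and orange look-alikes look unmoved in the scene picture.
- **Camera disagreement:** the wrist and top cameras differed by up to 1.5 mm on the shaker and about 1 mm on the hotplate. I aimed between the two on the shaker and mostly followed the wrist camera on the hotplate.
- **Failures:** no check failed.

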